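# Park the bottle-parts caddy on its draining ramp

## Robot

A 6-joint arm with a two-finger parallel gripper is mounted at the origin on the work surface. World frame = base frame: x ahead of the robot, y to its left, z up, the work surface at z = 0. Lengths are in m, angles in rad, forces in N, time in s.
With the tool pointing down it reaches from about 0.35 to 0.8 m from the base axis. Payload 7.3 kg.
Tool frame: the origin (TCP) lies at the very end of the fingers, on their centre line; the grasp point (between the pads) lies 19 mm behind it; x points along the fingers, y is the direction in which the jaws open and shut, and the axes are right-handed (so a half turn about x gives the same grasp; the last joint's range is limited). The gripper opens to 85 mm and grips with 20 to 120 N. Pads are 22 mm wide; open, the fingers measure 114 mm over their backs; the gripper's body (76 mm by 85 mm) begins 54 mm behind the grasp point. The pads swing forward as they close: fully open they stand 13 mm farther back than shut.
Start: joints at [-1.432, 0.342, 1.524, -0, 1.275, -0.146], TCP at [0.148, -0.504, 0.231] pointing down, gripper open.
Joint ranges: [-2.53, 2.53], [-0.77, 2.02], [0.04, 2.7], [-1, 4.14], [0.28, 2.66], [-3.11, 3.11]. Speed limits (rad/s): [2.57, 2.57, 3.14, 3.14, 3.14, 3.14].

## Interface

Orientations are given as a unit quaternion [w, x, y, z].
In Python, from plant import get_state, grab_frame, get_calibration, finish_job, spot_in gives the robot as it stands. The module is installed in compiled form; this text tells all that it offers.
- The arm moves only by the tool carry_out, never from a script. Its argument "steps" is a list of rows, each a list of 3 entries, a list of its own where there are three numbers: the opening, from 0 (shut) to 1 (fully open), then the shift along the tool's x, y, z in cm, then the turn, a rotation vector about the tool's x, y, z in rad. In form: [[claw, [tx, ty, tz], [ax, ay, az]], ...]. A call has 1 to 12 rows; each row is the pose to reach, as a shift and turn from the pose commanded when the call began, along the tool's axes at that moment; what a row does not reach only later rows make up. A row lasts 1/8 s, in which the tool goes at most 62.5 mm and 10.7 degrees, less where a joint would pass 70% of its speed; a pose out of reach is approached as far as the arm can. A call with a gripper value outside its range is refused whole. The fingers move at their own pace and stop on an object; "squeeze" is the grip in N (left out, the last holds). Time passes only in rows, so rows that repeat a pose let the fingers close. It gives the time, the measured TCP pose, the force and the opening at its end, in the units of the state.
- get_state(): the state, without advancing time (a new reading comes with each control period).
- grab_frame(name): name is "side" or "top"; returns the picture (384x512x3 uint8, red, green, blue); there is no depth.
- get_calibration(name): a dict with "camera_matrix" (3x3 intrinsics, pixels), "k1" (the pictures are not rectified: a ray, as slopes to the right and down, at radius r is drawn at 1 + k1 r^2 times it, then the intrinsics apply), "T" (4x4, takes a point from camera to world coordinates). Camera axes: x right, y down, z forward; pixel columns grow to the right and rows downward; lengths in m; the calibration is good to about 2 mm. A picture is of the moment at which its call begins. get_calibration takes no time and is no camera call.
- finish_job(): hands the job in, once; it reports no verdict.
Trained networks look in the newest picture that a camera, given by its name, has taken for a name from the list of things; names that differ only in an ending like _2 or _b are one class to them, and where a whole thing is asked for, a point or a joint stands for the part that bears it (a point fixed in the world has none). Each returns a list of dicts, best first, with "confidence" (0 to 1); they miss things now and then, are a little off and sometimes report something else, mostly with a low value. They report only what shows in the picture. A call takes as long as a camera call. They do not tell look-alikes from the thing itself.
- spot_in(camera, name): "at" ([row, column] in pixels, amid what is visible of it).
The state is a dict: "time_s": time; "joint_positions": joint angles; "joint_velocities": joint speeds; "joint_torque": joint torques, N m; "position": TCP position; "ee_rot": TCP orientation; "wrist_force": force on the tool from outside, world axes, zero at the start; "wrist_torque": the same for the moment, N m; "finger_gap": finger opening in m.
Only numpy, scipy, OpenCV 4.12 (cv2) and the standard library are available. Lean on these libraries where they do the work, as an engineer would, in place of code of your own. Each camera call takes 0.05 s, during which the arm holds its last target.

## Task

Put the silicone teether into the steel caddy while the caddy still stands at the foot of the draining stand. Then slide the caddy up the ramp, without lifting it off, by pushing gently (never harder than 15 N) on its back until its back edge drops down behind the lip stop and it lies flat on the ramp again, without ramming it against the end post; let go and leave everything else where it stands.

Things in the scene. Friction and masses are not known exactly. Their poses are not given: they have to be found in the camera images.
- stand: White plastic draining stand, fixed on the 6 mm black board (board top z = 0.006). Origin: on its underside, centre line, where the level apron meets the ramp. +x points up the ramp, z up. Apron x -165 to 0 mm, top 6 mm above the origin. Ramp rises 10 degrees from there. Channel 106 mm wide between side rails 6 mm thick, 14 mm above apron and ramp; 118 mm wide overall.
- ramp_end (a point): Upper end of the ramp surface on the centre line, 290 mm up the slope from the apron, 56 mm above the stand's underside. Below it on the ramp the stop strip carries an end post 30 mm high with a rubber bumper in front (60 mm wide, 4 to 24 mm above the ramp) on a spring: 0.8 N/mm from zero load, gives 5 mm, then solid.
- lip_span (a point): Point on the ramp surface, centre line, 83 mm up the slope: middle of the span in which the hand-clamped grey stop strip may sit. NOT the lip itself, whose place is not measured: the lip's upper, vertical face lies anywhere 53 to 113 mm up the slope. Lip 70 mm wide, 7 mm high, its lower side a 25 degree wedge 15 mm long. The bumper's face is 136 mm up the slope from the lip's upper face.
- caddy_mid (a point): Open caddy of slippery polished steel, 0.3 to 0.65 kg, in the channel on the apron. Point: tray centre, 22.5 mm above the underside. Tray 120 x 100 x 45 mm high outside, walls and floor 4 mm. +x points up the ramp, z up; front face 60 mm ahead of the point. Seated, it lies flat on the ramp at 10 degrees; just before the drop its back is still propped up 7 mm. Needs 1 to 9 N, at the wedge up to 13.
- caddy_back (a point): Centre of the caddy's pushing face, 74 mm behind the tray centre, 12 mm above the underside: the back of a solid ledge 80 mm wide, 24 mm high, sticking out 14 mm from the tray, flush with the underside. Caddy 134 mm long in all, so behind the lip it has 2 mm of play before the bumper, 7 mm before it is rammed solid. Axes as the caddy.
- teether_mid (a point): Off-white silicone teether, 50 g, lying flat on the board. Point: its centre, 9 mm above its underside. A straight bar 42 (x) x 20 (y) x 18 mm high with a ring of 30 mm outer diameter and 9 mm thickness at each end (ring centres 31 mm from the middle, in x); 92 mm long overall. Grip the bar across y.
- bottle_a: Bystander: coral plastic baby bottle, 58 mm diameter, 142 mm tall, off the upper (+y) end of the stand; origin at the centre of its underside.
- bottle_b: Bystander: the same kind of coral bottle, 58 mm diameter, 142 mm tall, off the lower (-y) end of the stand; origin at the centre of its underside.
- dispenser: Bystander: small white push dispenser, 60 mm diameter, 108 mm tall; origin at the centre of its underside.
- tongs: Bystander: stainless tongs lying flat, 176 mm long (x) and up to 60 mm wide, 12 mm high; origin at the middle of the underside.
- cup: Bystander: white cup, 66 mm diameter, 60 mm tall; origin at the centre of its underside.
Not all that is in view belongs to the job. What is shaped like the part that bears teether_mid but black or orange is not meant.

How it is judged:
By the outcome, as a careful person would: the job done as asked, in the order asked, and still so for the second after the job is handed in, with the robot touching nothing.
It also fails if it takes over 69 s, if anything falls off the work surface, if the arm or the gripper's body presses on something with over 40 N, if the wrist force passes 120 N, or if a joint passes its speed limit or range.

## Working session

There is one attempt and no reset: what is moved stays moved. The work goes in short steps, Python scripts to look and compute and a tool call to move; the robot and the scene stay as the last step left them, time stands still between calls to the robot, and variables do not carry over. Pictures are saved under pics/ and viewed, and the job is handed in when it is done.

Besides the shell and the picture viewer there is one more tool, called as name(argument=value, ...), one argument or row to a line, values as JSON. carry_out: Moves the arm, as the interface text tells. Its arguments: {"type":"object","properties":{"steps":{"type":"array"},"squeeze":{"type":"number"}},"required":["steps"]}

```bash
mkdir -p pics; ls
cat > h.py <<'E'
import numpy as np, cv2
from scipy.spatial.transform import Rotation as R
from plant import *
def ray(cam,rc):
    c=get_calibration(cam);K=np.array(c["camera_matrix"]);k=c["k1"];T=np.array(c["T"])
    d=np.array([(rc[1]-K[0,2])/K[0,0],(rc[0]-K[1,2])/K[1,1]])
    u=d.copy()
    for _ in range(30): u=d/(1+k*(u@u))
    v=T[:3,:3]@np.array([u[0],u[1],1.]);return T[:3,3],v/np.linalg.norm(v)
def onz(cam,rc,z):
    o,v=ray(cam,rc);return o+v*(z-o[2])/v[2]
def tri(rc1,rc2,c1="side",c2="top"):
    o1,v1=ray(c1,rc1);o2,v2=ray(c2,rc2)
    A=np.stack([v1,-v2],1);s=np.linalg.lstsq(A,o2-o1,rcond=None)[0]
    a=o1+s[0]*v1;b=o2+s[1]*v2;return (a+b)/2,np.linalg.norm(a-b)
def proj(cam,p):
    c=get_calibration(cam);K=np.array(c["camera_matrix"]);k=c["k1"];T=np.array(c["T"])
    q=T[:3,:3].T@(np.array(p)-T[:3,3]);u=q[:2]/q[2];u=u*(1+k*(u@u))
    return [K[1,1]*u[1]+K[1,2],K[0,0]*u[0]+K[0,2]]
def save(im,n): cv2.imwrite("pics/"+n,im[:,:,::-1])
E
python3 - <<'E'
from h import *
np.set_printoptions(precision=4,suppress=True)
for c in("side","top"):
    save(grab_frame(c),c+"0.png"); k=get_calibration(c);print(c,k)
    for n in["stand","ramp_end","lip_span","caddy_mid","caddy_back","teether_mid"]:
        print(n,[(np.round(d["at"],1).tolist(),round(d["confidence"],2)) for d in spot_in(c,n)])
print(get_state())
E
```

```text
pics
side {'camera_matrix': array([[456.48  ,   0.    , 254.836 ],
       [  0.    , 456.48  , 183.2788],
       [  0.    ,   0.    ,   1.    ]]), 'k1': -0.14879571935960906, 'T': array([[-0.9629, -0.1978,  0.1835,  0.2009],
       [-0.2698,  0.711 , -0.6494,  0.9106],
       [-0.002 , -0.6748, -0.738 ,  1.117 ],
       [ 0.    ,  0.    ,  0.    ,  1.    ]])}
stand [([223.3, 195.8], 0.66)]
ramp_end [([223.3, 190.3], 0.88), ([170.3, 211.9], 0.61)]
lip_span [([224.6, 193.4], 0.61)]
caddy_mid [([167.8, 213.0], 0.63)]
caddy_back [([170.8, 213.9], 0.73)]
teether_mid [([295.2, 288.4], 0.78), ([172.4, 213.3], 0.74), ([148.8, 324.1], 0.67), ([102.8, 252.1], 0.6), ([228.2, 250.3], 0.48)]
top {'camera_matrix': array([[357.9303,   0.    , 252.29  ],
       [  0.    , 357.9303, 194.0728],
       [  0.    ,   0.    ,   1.    ]]), 'k1': -0.08273856258967423, 'T': array([[ 0.008 , -0.9951,  0.0986,  0.3493],
       [-0.9999, -0.0093, -0.0126, -0.0055],
       [ 0.0134, -0.0984, -0.9951,  0.9975],
       [ 0.    ,  0.    ,  0.    ,  1.    ]])}
stand [([133.8, 191.7], 0.8)]
ramp_end [([133.4, 191.0], 0.95)]
lip_span [([137.1, 193.2], 0.93)]
caddy_mid [([128.1, 271.8], 0.94)]
caddy_back [([128.0, 271.8], 0.85)]
teether_mid [([264.6, 359.6], 0.79), ([254.9, 135.0], 0.78), ([196.1, 198.4], 0.77), ([133.3, 191.1], 0.7), ([129.0, 272.7], 0.46)]
{'time_s': 0.7, 'joint_positions': array([-1.432 ,  0.3419,  1.5241,  0.    ,  1.2754, -0.146 ]), 'joint_velocities': array([ 0.0007,  0.    , -0.0001, -0.0009,  0.0014, -0.0018]), 'joint_torque': array([ -0.0004, -43.3464, -24.6241,  -0.0003,   0.0002,   0.    ]), 'position': array([ 0.1475, -0.5039,  0.2314]), 'ee_rot': array([ 0.1004,  0.7   ,  0.1003, -0.6999]), 'wrist_force': array([ 0.1468,  0.4739, -0.1944]), 'wrist_torque': array([-0.0146,  0.0087, -0.0043]), 'finger_gap': 0.0856605282484583}
```

View pics/side0.png

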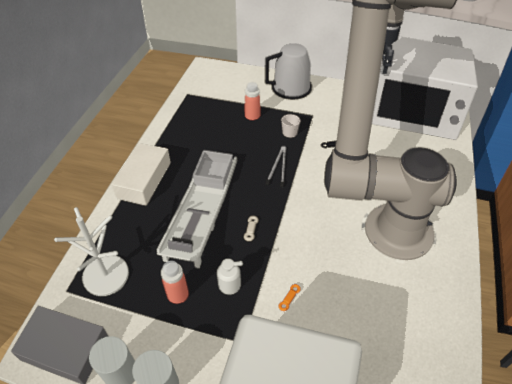

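View pics/top0.png

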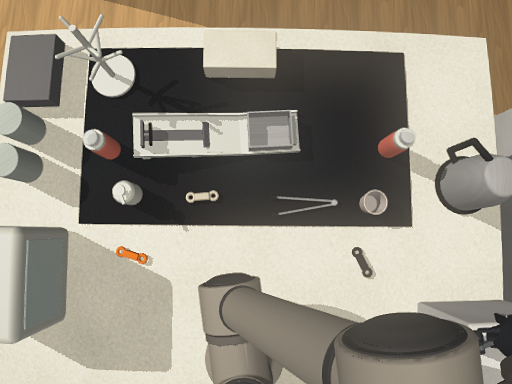

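The off-white teether is at side (228,250) and top (196,202). Its look-alikes are orange at side (295,288) / top (255,133), and black at top (263,361) / side (~148,325). I choose the off-white one and will check it in a close crop.

Run:
```python
from h import *
t=cv2.imread("pics/top0.png");s=cv2.imread("pics/side0.png")
cv2.imwrite("pics/tcrop.png",cv2.resize(t[100:220,120:310],None,fx=4.2,fy=4.2,interpolation=cv2.INTER_CUBIC))
cv2.imwrite("pics/scrop.png",cv2.resize(s[140:280,150:290],None,fx=4.2,fy=4.2,interpolation=cv2.INTER_CUBIC))
```

```text
(no output)
```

View pics/tcrop.png

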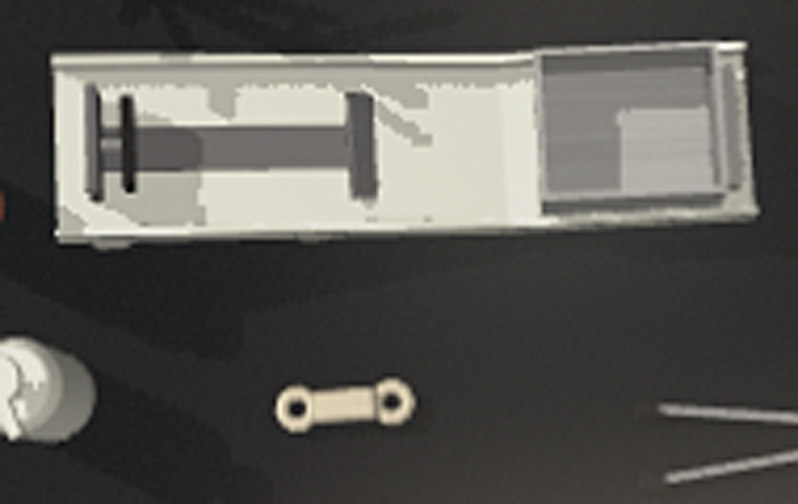

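View pics/scrop.png

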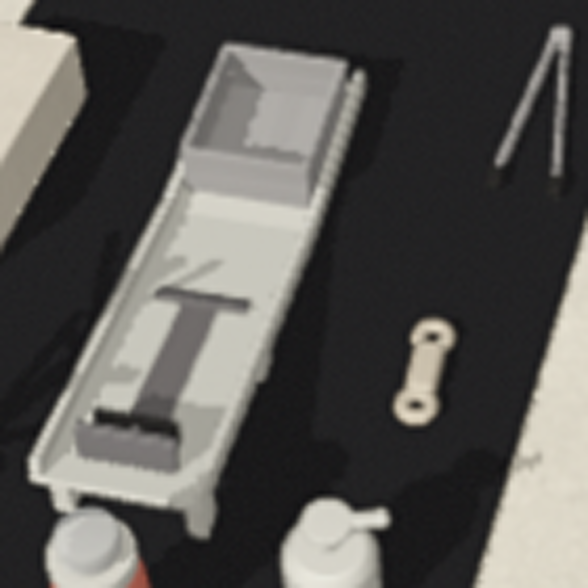

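The crop shows the off-white bar with a ring at each end: top rings at about (197,190.5) and (196,213.6), clear of the tongs and the dispenser. The caddy stands at the right (-y) end and the ramp rises to the left (+y). Next I fit the poses.

Run:
```python
from h import *
from scipy.optimize import least_squares
np.set_printoptions(precision=4,suppress=True)
tc=lambda x,y:[100+(y+.5)/4.2-.5,120+(x+.5)/4.2-.5]
sc=lambda x,y:[140+(y+.5)/4.2-.5,150+(x+.5)/4.2-.5]
for a,b in[((416,405),(296,408)),((432,337),(393,402)),((424,371),(344.5,405))]:
    print("teether",*tri(sc(*a),tc(*b)),onz("top",tc(*b),.0195),onz("side",sc(*a),.0195))
def fit(obs,x0,zfree=False):
    def f(p):
        r=R.from_euler('z',p[3]);e=[]
        for cam,rc,P in obs:
            e+=list(np.array(proj(cam,r.apply(np.array(P)/1000)+p[:3]))-rc)
        if not zfree: e.append((p[2]-x0[2])*1e5)
        return np.array(e)
    s=least_squares(f,x0);return s.x,f(s.x)
S=[("top",tc(52,57),(283,-59,70)),("top",tc(58,240),(283,59,70)),("top",tc(747,43),(-165,-59,20)),("top",tc(757,216),(-165,59,20)),
("side",sc(33,468),(283,-59,70)),("side",sc(213,487),(283,59,70)),("side",sc(360,75),(-165,59,20))]
for zf in(0,1):
    p,e=fit(S,[.5,0,.006,1.57],zf);print("stand",p,np.round(e,1))
r=R.from_euler('z',p[3])
C=[("top",tc(538,52),(60,-50,22.5)),("top",tc(718,43),(-60,-50,22.5)),("top",tc(725,194),(-60,50,22.5)),("top",tc(543,204),(60,50,22.5)),
("side",sc(225,45),(-60,-50,22.5)),("side",sc(348,62),(-60,50,22.5)),("side",sc(187,150),(60,-50,22.5)),("side",sc(310,168),(60,50,22.5))]
for zf in(0,1):
    p2,e=fit(C,[.5,-.1,.0345,1.57],zf);print("caddy",p2,np.round(e,1))
    print(" in stand",r.inv().apply(p2[:3]-p[:3]))
# lip: upper face top edge & bumper
print("lip top", tri(sc(202,297),tc(350,145)), tri(sc(157,291),tc(349,95)),tri(sc(247,303),tc(355,197)))
```

```text
teether [0.4359 0.1527 0.019 ] 0.002690763957510361 [0.4371 0.1528 0.0195] [0.4344 0.1529 0.0195]
teether [0.4413 0.0896 0.0166] 0.0012488105951257169 [0.4417 0.0894 0.0195] [0.4401 0.0917 0.0195]
teether [0.4387 0.1212 0.0173] 0.0019462727340824261 [0.4394 0.1211 0.0195] [0.4372 0.1228 0.0195]
stand [0.6141 0.0185 0.006  1.6468] [ 1.2  0.3  0.9 -0.  -0.2 -0.5 -0.4  0.6 -1.3 -0.1  1.5 -1.9 -0.7  0.6
 -0. ]
stand [0.6141 0.0185 0.0059 1.6468] [ 1.2  0.3  0.9 -0.  -0.2 -0.5 -0.4  0.6 -1.3 -0.1  1.5 -1.9 -0.7  0.6]
caddy [ 0.6189 -0.0643  0.0345  1.6357] [ 0.4 -0.8  0.4  0.4  0.3  1.4  0.2  0.1 -0.   0.2  0.1 -0.4  0.2 -1.3
  0.6 -0.4  0. ]
 in stand [-0.0829  0.0015  0.0286]
caddy [ 0.6184 -0.0636  0.0366  1.6357] [ 0.4 -1.   0.4  0.3  0.4  1.2  0.3 -0.1 -0.3  0.2 -0.2 -0.3 -0.  -1.3
  0.4 -0.4]
 in stand [-0.0822  0.002   0.0306]
lip top (array([0.6062, 0.1184, 0.0423]), np.float64(0.001978799373181038)) (array([0.6406, 0.1203, 0.0399]), np.float64(0.0017352222700764855)) (array([0.5724, 0.1145, 0.0418]), np.float64(0.000722367244896198))
```

```bash
cat >> h.py <<'E'
SP=np.array([.6141,.0185,.006]);SY=1.645
def st(x,y,z): # stand frame mm -> world
    return R.from_euler('z',SY).apply(np.array([x,y,z])/1000.)+SP
def ramp(s,y,h):
    a=np.radians(10);return st(s*np.cos(a)-h*np.sin(a),y,6+s*np.sin(a)+h*np.cos(a))
E
python3 - <<'E'
from h import *
np.set_printoptions(precision=4,suppress=True)
f=4.2
t=cv2.resize(cv2.imread("pics/top0.png")[100:220,120:310],None,fx=f,fy=f,interpolation=cv2.INTER_CUBIC)
s_=cv2.resize(cv2.imread("pics/side0.png")[140:280,150:290],None,fx=f,fy=f,interpolation=cv2.INTER_CUBIC)
def draw(P,Q,c):
    for im,cam,o in((t,"top",(100,120)),(s_,"side",(140,150))):
        a=[(int((q[1]-o[1]+.5)*f),int((q[0]-o[0]+.5)*f)) for q in(proj(cam,P),proj(cam,Q))]
        cv2.line(im,a[0],a[1],c,1)
for l,c in((83,(0,0,255)),(93,(0,255,0)),(103,(255,0,0))):
    draw(ramp(l,-35,7),ramp(l,35,7),c); draw(ramp(l+136,-30,24),ramp(l+136,30,24),c)
draw(st(0,-53,6),st(0,53,6),(0,255,255))
for y in(-59,59):draw(st(-165,y,20),st(0,y,20),(255,0,255));draw(st(0,y,20),st(283,y,70),(255,0,255))
cv2.imwrite("pics/ov_t.png",t);cv2.imwrite("pics/ov_s.png",s_)
q=get_state()["ee_rot"];print(R.from_quat(np.roll(q,-1)).as_matrix())
for n in["bottle_b","bottle_a"]:
  pass
for n,rc in(("bottleb top?",(135,405)),):print(n,onz("top",rc,.148))
E
```

```text
[[ 0.0001  0.281  -0.9597]
 [-0.0002 -0.9597 -0.281 ]
 [-1.      0.0002 -0.    ]]
bottleb top? [ 0.5845 -0.3945  0.148 ]
```

View pics/ov_t.png

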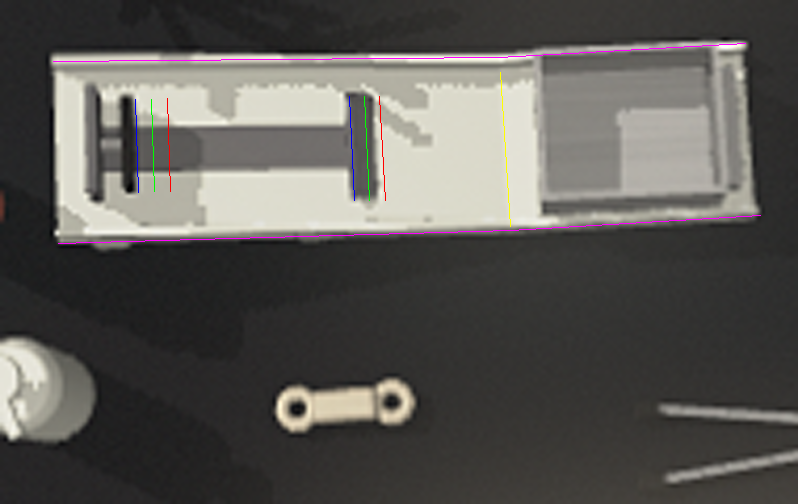

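View pics/ov_s.png

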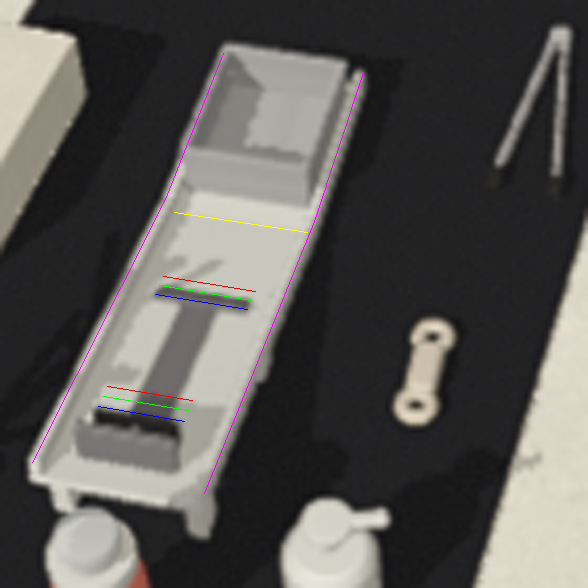

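carry_out(
  steps=[
    [1, [0, -17.3, -31.3], [-0.7, 0, 0]],
    [1, [0, -17.3, -31.3], [-0.7, 0, 0]],
    [1, [0, -17.3, -31.3], [-0.7, 0, 0]],
    [1, [0, -17.3, -31.3], [-0.7, 0, 0]],
    [1, [0, -17.3, -31.3], [-0.8, 0, 0]],
    [1, [0, -17.3, -31.3], [-0.9, 0, 0]],
    [0.6, [8, -51.9, -45.5], [-1.365, 0, 0]],
    [0.6, [8, -51.9, -45.5], [-1.365, 0, 0]],
    [0.6, [8, -51.9, -45.5], [-1.365, 0, 0]],
    [0.6, [8, -51.9, -45.5], [-1.365, 0, 0]],
    [0.6, [8, -51.9, -45.5], [-1.365, 0, 0]],
    [0.6, [8, -51.9, -45.5], [-1.365, 0, 0]],
  ],
  squeeze=30,
)

```text
time_s: 2.2
position: [0.4378, 0.1168, 0.1528]
ee_rot: [0.52, 0.48, 0.519, -0.48]
wrist_force: [1.0, -0.9, 0.5]
finger_gap: 0.0512
```

```bash
cat >> h.py <<'E'
def pose():
    s=get_state();return np.array(s["position"]),R.from_quat(np.roll(s["ee_rot"],-1)),s
def need(P,yaw=None,tilt=0):
    p,r,s=pose();d=r.inv().apply(np.array(P)-p)*100
    out=[np.round(d,2)]
    if yaw is not None: # tool x down, y = (cos yaw, sin yaw)
        x=np.array([0,0,-1.]);y=np.array([np.cos(yaw),np.sin(yaw),0]);z=np.cross(x,y)
        M=R.from_matrix(np.stack([x,y,z],1))*R.from_rotvec([0,tilt,0])
        out.append(np.round((r.inv()*M).as_rotvec(),4))
    return out
E
python3 - <<'E'
from h import *
np.set_printoptions(precision=4,suppress=True)
p,r,s=pose();print(p,r.as_matrix())
print(need([.4385,.1215,.009],.079))
save(grab_frame("side"),"side1.png")
im=cv2.imread("pics/side1.png");cv2.imwrite("pics/s1c.png",cv2.resize(im[140:280,180:320],None,fx=4,fy=4))
E
```

```text
[0.4378 0.1168 0.1528] [[ 0.0013  0.9969  0.0789]
 [-0.0001  0.0789 -0.9969]
 [-1.      0.0012  0.0002]]
[array([14.38,  0.09, -0.46]), array([-0.    ,  0.0002, -0.0012])]
```

View pics/s1c.png

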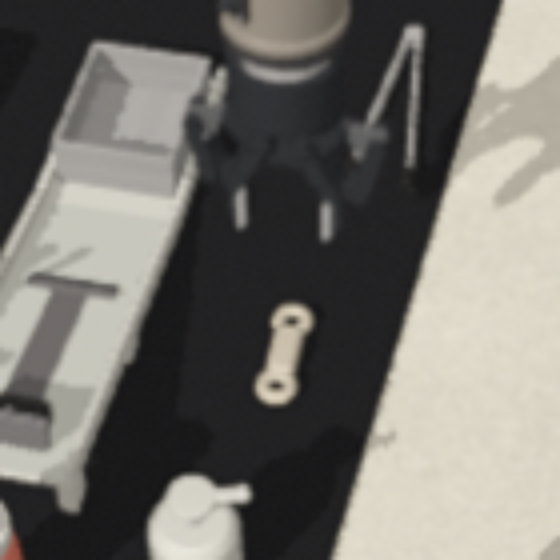

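The fingers are above the off-white teether (crop (285,350)), straddling it and aligned with it. Now I descend.

carry_out(
  steps=[
    [0.6, [6, 0.1, -0.45], [0, 0, 0]],
    [0.6, [11, 0.1, -0.45], [0, 0, 0]],
    [0.6, [13, 0.1, -0.45], [0, 0, 0]],
    [0.6, [13.8, 0.1, -0.45], [0, 0, 0]],
    [0.6, [14.3, 0.1, -0.45], [0, 0, 0]],
    [0.6, [14.3, 0.1, -0.45], [0, 0, 0]],
  ],
)

```text
time_s: 3.0
position: [0.4388, 0.1193, 0.0104]
ee_rot: [0.52, 0.48, 0.519, -0.48]
wrist_force: [0.0, -0.5, 0.3]
finger_gap: 0.0516
```

carry_out(
  steps=[
    [0, [0.1, 0, -0.15], [0, 0, 0]],
    [0, [0.1, 0, -0.15], [0, 0, 0]],
    [0, [0.1, 0, -0.15], [0, 0, 0]],
    [0, [0.1, 0, -0.15], [0, 0, 0]],
    [0, [0.1, 0, -0.15], [0, 0, 0]],
    [0, [0.1, 0, -0.15], [0, 0, 0]],
  ],
)

```text
time_s: 3.75
position: [0.4385, 0.121, 0.0094]
ee_rot: [0.52, 0.48, 0.519, -0.48]
wrist_force: [-1.4, 0.7, 5.9]
finger_gap: 0.0195
```

carry_out(
  steps=[
    [0, [-1, 0, 0], [0, 0, 0]],
    [0, [-4, 0, 0], [0, 0, 0]],
    [0, [-9, 0, 0], [0, 0, 0]],
    [0, [-11, 0, 0], [0, 0, 0]],
    [0, [-11, 0, 0], [0, 0, 0]],
  ],
)

```text
time_s: 4.38
position: [0.4391, 0.1209, 0.1205]
ee_rot: [0.52, 0.481, 0.518, -0.479]
wrist_force: [-0.2, 0.6, -0.7]
finger_gap: 0.0193
```

Run:
```python
from h import *
np.set_printoptions(precision=4,suppress=True)
p,r,s=pose();print(p,s["finger_gap"],s["wrist_force"])
print("above caddy",need([.6189,-.0643,.125],.075))
im=grab_frame("side");save(im,"side2.png");im2=grab_frame("top");save(im2,"top2.png")
a=cv2.resize(im[120:260,180:320],None,fx=4,fy=4);save(a,"s2c.png")
```

```text
[0.4391 0.1209 0.1205] 0.019303213681988767 [-0.2199  0.6276 -0.7077]
above caddy [array([-0.38, 16.47, 19.89]), array([ 0.0041,  0.0001, -0.004 ])]
```

View pics/s2c.png

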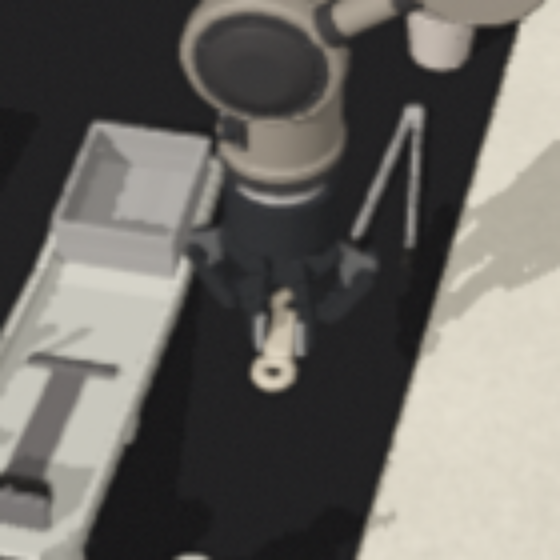

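Teether is held (gap 19.3 mm, ring showing at crop (273,372)). Next I carry it over the caddy.

carry_out(
  steps=[
    [0, [-0.4, 4, 5], [0, 0, 0]],
    [0, [-0.4, 9, 11], [0, 0, 0]],
    [0, [-0.4, 13, 15.6], [0, 0, 0]],
    [0, [-0.4, 15.5, 18.7], [0, 0, 0]],
    [0, [-0.4, 16.45, 19.8], [0.004, 0, -0.004]],
    [0, [-0.4, 16.45, 19.8], [0.004, 0, -0.004]],
    [0, [-0.4, 16.45, 19.8], [0.004, 0, -0.004]],
  ],
)

```text
time_s: 5.35
position: [0.6166, -0.0626, 0.1216]
ee_rot: [0.517, 0.479, 0.52, -0.482]
wrist_force: [-0.2, 0.5, -0.3]
finger_gap: 0.0193
```

Run:
```python
from h import *
np.set_printoptions(precision=4,suppress=True)
print(need([.6189,-.0643,.023],.075))
im=grab_frame("side");save(im,"side3.png");im2=grab_frame("top");save(im2,"top3.png")
a=cv2.resize(im[80:220,150:290],None,fx=4,fy=4);b=cv2.resize(im2[90:190,180:320],None,fx=4,fy=4);save(a,"s3c.png");save(b,"t3c.png")
```

```text
[array([9.86, 0.28, 0.19]), array([ 0.0006, -0.0009,  0.0066])]
```

View pics/s3c.png

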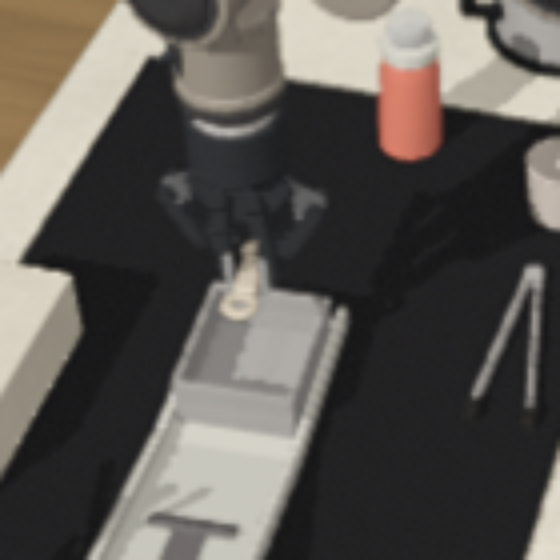

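View pics/t3c.png

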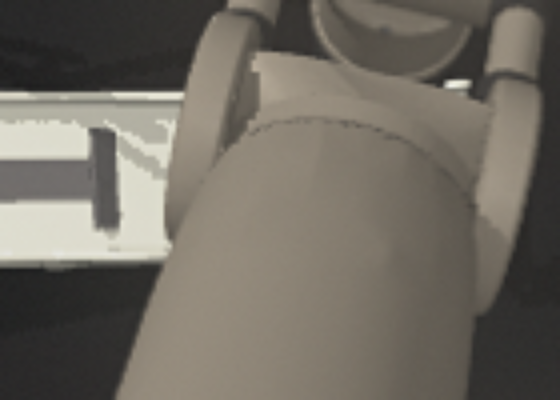

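carry_out(
  steps=[
    [0, [2, 0.2, 0.15], [0, 0, 0.006]],
    [0, [5, 0.2, 0.15], [0, 0, 0.006]],
    [0, [7, 0.2, 0.15], [0, 0, 0.006]],
    [0, [8.5, 0.2, 0.15], [0, 0, 0.006]],
    [0, [9.4, 0.2, 0.15], [0, 0, 0.006]],
    [0, [9.8, 0.2, 0.15], [0, 0, 0.006]],
    [0, [9.8, 0.2, 0.15], [0, 0, 0.006]],
  ],
)

```text
time_s: 6.32
position: [0.6197, -0.0649, 0.0251]
ee_rot: [0.519, 0.481, 0.518, -0.48]
wrist_force: [0.3, -0.8, -0.6]
finger_gap: 0.019
```

Run:
```python
from h import *
np.set_printoptions(precision=4,suppress=True)
print(pose()[0],need([.6189,-.0643,.023],.075))
im=grab_frame("side");save(im,"side4.png")
a=cv2.resize(im[110:230,160:280],None,fx=5,fy=5);save(a,"s4c.png")
```

```text
[ 0.6197 -0.0649  0.0251] [array([ 0.21, -0.07, -0.07]), array([ 0.0001,  0.0002, -0.0025])]
```

View pics/s4c.png

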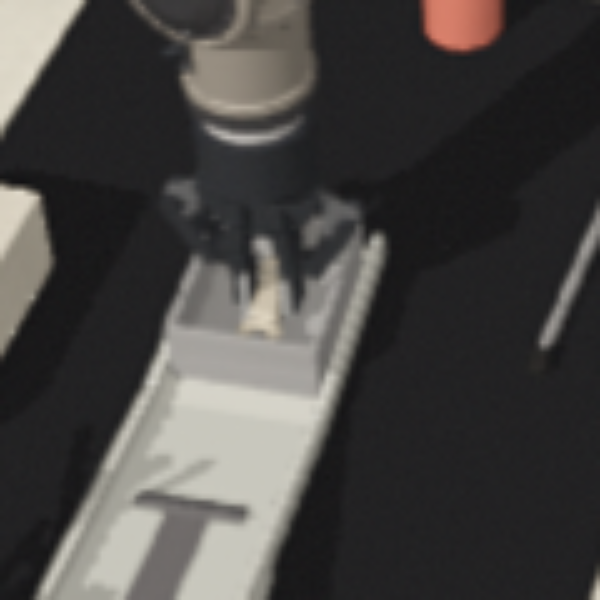

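carry_out(
  steps=[
    [0, [0.2, -0.05, -0.05], [0, 0, 0]],
    [0, [0.3, -0.05, -0.05], [0, 0, 0]],
    [0.42, [0.3, -0.05, -0.05], [0, 0, 0]],
    [0.42, [0.3, -0.05, -0.05], [0, 0, 0]],
    [0.42, [0.3, -0.05, -0.05], [0, 0, 0]],
    [0.42, [0.3, -0.05, -0.05], [0, 0, 0]],
  ],
)

```text
time_s: 7.12
position: [0.619, -0.0645, 0.0219]
ee_rot: [0.519, 0.481, 0.518, -0.48]
wrist_force: [0.8, -0.1, -0.0]
finger_gap: 0.036
```

carry_out(
  steps=[
    [0.42, [-1.5, 0, 0], [0, 0, 0]],
    [0.42, [-4, 0, 0], [0, 0, 0]],
    [0.42, [-9, 0, 0], [0, 0, 0]],
    [0, [-12, 0, 0], [0, 0, 0]],
    [0, [-12, 0, 4], [0, 0, 0]],
    [0, [-12, 0, 10], [0, 0, 0]],
    [0, [-12, 0, 13], [0, 0, 0]],
    [0, [-12, 0, 13], [0, 0, 0]],
  ],
)

```text
time_s: 8.12
position: [0.6284, -0.1967, 0.1428]
ee_rot: [0.519, 0.482, 0.517, -0.481]
wrist_force: [-0.3, 0.1, 0.1]
finger_gap: 0.0002
```

Run:
```python
from h import *
np.set_printoptions(precision=4,suppress=True)
print(pose()[0],pose()[2]["wrist_force"],pose()[2]["finger_gap"])
im=grab_frame("side");save(im,"side5.png");im2=grab_frame("top");save(im2,"top5.png")
a=cv2.resize(im[110:250,150:290],None,fx=4,fy=4);b=cv2.resize(im2[90:190,120:320],None,fx=4,fy=4);save(a,"s5c.png");save(b,"t5c.png")
```

```text
[ 0.6284 -0.1967  0.1428] [-0.2602  0.1119  0.0946] 0.00015445056589867185
```

View pics/s5c.png

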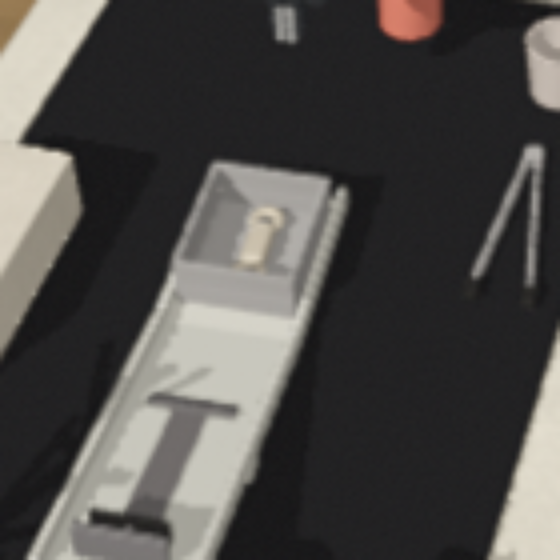

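View pics/t5c.png

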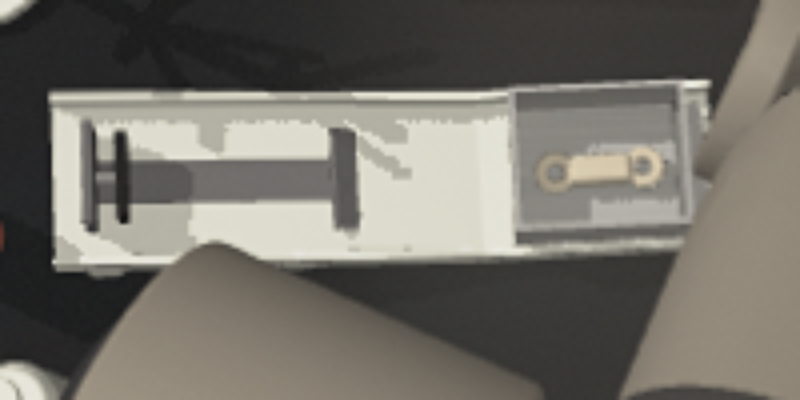

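The teether lies flat in the tray: side crop (262,235), top crop ~(170,600). Fingers are shut and free. Next I go behind the ledge, with the tool leaned 10° to match the ramp normal.

Run:
```python
from h import *
np.set_printoptions(precision=4,suppress=True)
print(st(-187,1.,19), need(st(-187,1.,60),.0742,.1745),need(st(-187,1.,19),.0742,.1745))
p,r,_=pose();print(r.inv().as_matrix())
```

```text
[ 0.627  -0.1681  0.025 ] [array([ 7.65,  0.03, -2.57]), array([ 0.0006,  0.1743, -0.0024])] [array([11.75,  0.02, -2.57]), array([ 0.0006,  0.1743, -0.0024])]
[[ 0.0024  0.0003 -1.    ]
 [ 0.9972  0.0745  0.0024]
 [ 0.0745 -0.9972 -0.0002]]
```

carry_out(
  steps=[
    [0, [4, 0, -1.5], [0, 0.1, 0]],
    [0, [7.6, 0, -2.5], [0, 0.174, -0.002]],
    [0, [9.5, 0, -2.5], [0, 0.174, -0.002]],
    [0, [11.3, 0, -2.5], [0, 0.174, -0.002]],
    [0, [11.75, 0, -2.5], [0, 0.174, -0.002]],
    [0, [11.75, 0, -2.5], [0, 0.174, -0.002]],
    [0, [11.75, 0, -2.5], [0, 0.174, -0.002]],
  ],
)

```text
time_s: 9.1
position: [0.6275, -0.1694, 0.0255]
ee_rot: [0.472, 0.521, 0.561, -0.437]
wrist_force: [-0.6, 0.1, 0.5]
finger_gap: 0.0
```

```bash
cat >> h.py <<'E'
def inst():
    p,r,s=pose();q=R.from_euler('z',-SY).apply(p-SP)*1000
    a=np.radians(10);Rm=R.from_euler('z',SY)
    d=lambda v:np.round(r.inv().apply(Rm.apply(v)),3)
    print("stand mm",np.round(q,1),"s",round(q[0]*np.cos(a)+(q[2]-6)*np.sin(a),1),"h",round((q[2]-6)*np.cos(a)-q[0]*np.sin(a),1),
     "F",np.round(Rm.inv().apply(s["wrist_force"]),1))
    print("tool dirs: fwd",d([1,0,0]),"slope",d([np.cos(a),0,np.sin(a)]),"left",d([0,1,0]),"up",d([0,0,1]))
E
python3 - <<'E'
from h import *
np.set_printoptions(precision=4,suppress=True)
inst()
im=grab_frame("side");save(im,"side6.png");im2=grab_frame("top");save(im2,"top6.png")
a=cv2.resize(im[110:250,150:290],None,fx=4,fy=4);b=cv2.resize(im2[90:190,180:320],None,fx=4,fy=4);save(a,"s6c.png");save(b,"t6c.png")
E
```

```text
stand mm [-188.3    0.6   19.5] s -183.1 h 46.0 F [0.2 0.6 0.5]
tool dirs: fwd [ 0.172  0.001 -0.985] slope [-0.002  0.001 -1.   ] left [-0.002 -1.    -0.001] up [-0.985  0.002 -0.172]
```

View pics/s6c.png

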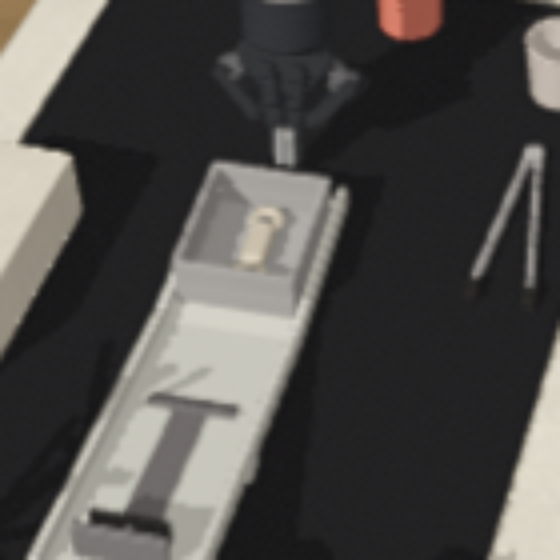

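View pics/t6c.png

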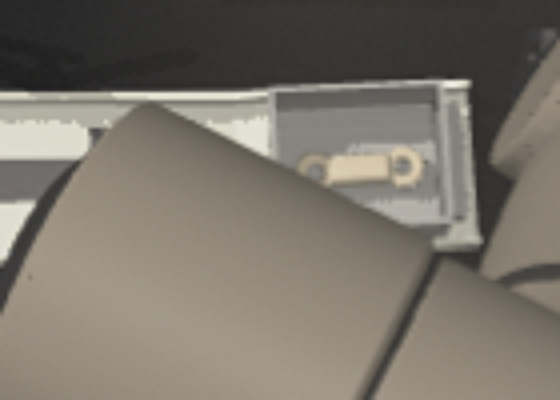

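The finger stands centred behind the ledge (side crop (285,150)) and nothing touches it. I approach slowly.

carry_out(
  steps=[
    [0, [0.09, 0, -0.5], [0, 0, 0]],
    [0, [0.17, 0, -1.0], [0, 0, 0]],
    [0, [0.22, 0, -1.3], [0, 0, 0]],
    [0, [0.24, 0, -1.4], [0, 0, 0]],
    [0, [0.26, 0, -1.5], [0, 0, 0]],
    [0, [0.28, 0, -1.6], [0, 0, 0]],
    [0, [0.3, 0, -1.7], [0, 0, 0]],
    [0, [0.31, 0, -1.8], [0, 0, 0]],
  ],
)

```text
time_s: 10.2
position: [0.6254, -0.151, 0.0244]
ee_rot: [0.471, 0.521, 0.561, -0.437]
wrist_force: [-0.0, -0.9, 0.3]
finger_gap: -0.0
```

carry_out(
  steps=[
    [0, [0.02, 0, -0.1], [0, 0, 0]],
    [0, [0.034, 0, -0.2], [0, 0, 0]],
    [0, [0.05, 0, -0.3], [0, 0, 0]],
  ],
)

```text
time_s: 10.58
position: [0.6252, -0.1479, 0.0245]
ee_rot: [0.471, 0.521, 0.561, -0.437]
wrist_force: [-0.1, -0.7, -0.5]
finger_gap: -0.0001
```

carry_out(
  steps=[
    [0, [0.02, 0, -0.1], [0, 0, 0]],
    [0, [0.034, 0, -0.2], [0, 0, 0]],
    [0, [0.05, 0, -0.3], [0, 0, 0]],
  ],
)

```text
time_s: 10.95
position: [0.625, -0.1451, 0.0245]
ee_rot: [0.472, 0.521, 0.561, -0.437]
wrist_force: [-0.0, -2.4, -0.8]
finger_gap: -0.0001
```

carry_out(
  steps=[
    [0, [0.02, 0, -0.1], [0, 0, 0]],
    [0, [0.035, 0, -0.22], [0, 0, 0]],
    [0, [0.06, 0, -0.37], [0, 0, 0]],
    [0, [0.09, 0, -0.55], [0, 0, 0]],
    [0, [0.13, 0, -0.75], [0, 0, 0]],
    [0, [0.166, 0, -0.95], [0, 0, 0]],
  ],
)

```text
time_s: 11.7
position: [0.6243, -0.1351, 0.0245]
ee_rot: [0.471, 0.521, 0.561, -0.437]
wrist_force: [-0.0, -1.9, -0.1]
finger_gap: -0.0001
```

carry_out(
  steps=[
    [0, [0.035, 0, -0.2], [0, 0, 0]],
    [0, [0.07, 0, -0.4], [0, 0, 0]],
    [0, [0.105, 0, -0.6], [0, 0, 0]],
    [0, [0.14, 0, -0.8], [0, 0, 0]],
    [0, [0.175, 0, -1.0], [0, 0, 0]],
    [0, [0.21, 0, -1.2], [0, 0, 0]],
  ],
)

```text
time_s: 12.45
position: [0.6234, -0.1231, 0.0245]
ee_rot: [0.472, 0.521, 0.561, -0.437]
wrist_force: [0.1, -2.6, -0.7]
finger_gap: -0.0002
```

```bash
python3 -c "
from h import *
inst()"
```

```text
stand mm [-141.9    1.2   18.5] s -137.6 h 37.0 F [-2.6  0.1 -0.7]
tool dirs: fwd [ 0.173  0.001 -0.985] slope [-0.001  0.001 -1.   ] left [ 0.    -1.    -0.001] up [-0.985  0.    -0.173]
```

carry_out(
  steps=[
    [0, [0.035, 0, -0.2], [0, 0, 0]],
    [0, [0.07, 0, -0.4], [0, 0, 0]],
    [0, [0.105, 0, -0.6], [0, 0, 0]],
    [0, [0.14, 0, -0.8], [0, 0, 0]],
  ],
)

```text
time_s: 12.95
position: [0.6227, -0.1149, 0.0245]
ee_rot: [0.471, 0.521, 0.562, -0.437]
wrist_force: [-0.5, -4.0, -0.5]
finger_gap: 0.0001
```

carry_out(
  steps=[
    [0, [0.035, 0, -0.2], [0, 0, 0]],
    [0, [0.07, 0, -0.4], [0, 0, 0]],
    [0, [0.105, 0, -0.6], [0, 0, 0]],
    [0, [0.14, 0, -0.8], [0, 0, 0]],
    [0, [0.175, 0, -1.0], [0, 0, 0]],
    [0, [0.21, 0, -1.2], [0, 0, 0]],
  ],
)

```text
time_s: 13.7
position: [0.6218, -0.1027, 0.0244]
ee_rot: [0.471, 0.521, 0.562, -0.437]
wrist_force: [0.3, -2.4, -1.7]
finger_gap: -0.0003
```

carry_out(
  steps=[
    [0, [0.035, 0, -0.2], [0, 0, 0]],
    [0, [0.07, 0, -0.4], [0, 0, 0]],
    [0, [0.105, 0, -0.6], [0, 0, 0]],
    [0, [0.14, 0, -0.8], [0, 0, 0]],
    [0, [0.175, 0, -1.0], [0, 0, 0]],
    [0, [0.21, 0, -1.2], [0, 0, 0]],
  ],
)

```text
time_s: 14.45
position: [0.6209, -0.0906, 0.0245]
ee_rot: [0.471, 0.521, 0.561, -0.437]
wrist_force: [0.3, -2.9, -0.4]
finger_gap: -0.0002
```

```bash
python3 -c "
from h import *
inst()
im=grab_frame('side');save(im,'side7.png');save(cv2.resize(im[110:250,150:290],None,fx=4,fy=4),'s7c.png')"
```

```text
stand mm [-109.3    1.3   18.5] s -105.5 h 31.3 F [-2.9 -0.1 -0.4]
tool dirs: fwd [ 0.173  0.001 -0.985] slope [-0.001  0.001 -1.   ] left [ 0.    -1.    -0.001] up [-0.985  0.    -0.173]
```

View pics/s7c.png

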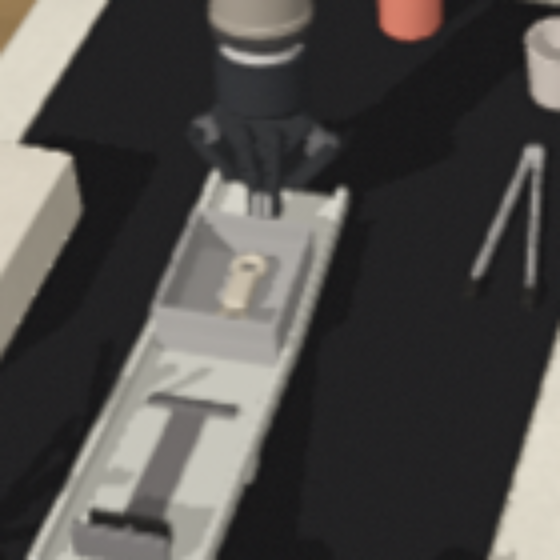

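The caddy slides straight with its front on the ramp (crop (225,330)) and the teether still in it. Push force is about 3 N.

carry_out(
  steps=[
    [0, [0.035, 0, -0.2], [0, 0, 0]],
    [0, [0.07, 0, -0.4], [0, 0, 0]],
    [0, [0.105, 0, -0.6], [0, 0, 0]],
    [0, [0.14, 0, -0.8], [0, 0, 0]],
    [0, [0.175, 0, -1.0], [0, 0, 0]],
    [0, [0.21, 0, -1.2], [0, 0, 0]],
    [0, [0.245, 0, -1.4], [0, 0, 0]],
    [0, [0.28, 0, -1.6], [0, 0, 0]],
    [0, [0.315, 0, -1.8], [0, 0, 0]],
    [0, [0.35, 0, -2.0], [0, 0, 0]],
  ],
)

```text
time_s: 15.75
position: [0.6194, -0.0703, 0.0245]
ee_rot: [0.471, 0.521, 0.562, -0.437]
wrist_force: [0.3, -2.9, -1.2]
finger_gap: 0.0002
```

carry_out(
  steps=[
    [0, [0.035, 0, -0.2], [0, 0, 0]],
    [0, [0.07, 0, -0.4], [0, 0, 0]],
    [0, [0.105, 0, -0.6], [0, 0, 0]],
    [0, [0.14, 0, -0.8], [0, 0, 0]],
    [0, [0.175, 0, -1.0], [0, 0, 0]],
    [0, [0.21, 0, -1.2], [0, 0, 0]],
    [0, [0.245, 0, -1.4], [0, 0, 0]],
    [0, [0.28, 0, -1.6], [0, 0, 0]],
    [0, [0.315, 0, -1.8], [0, 0, 0]],
    [0, [0.35, 0, -2.0], [0, 0, 0]],
  ],
)

```text
time_s: 17.0
position: [0.6179, -0.0501, 0.0245]
ee_rot: [0.471, 0.521, 0.561, -0.437]
wrist_force: [-0.2, -3.0, -1.6]
finger_gap: 0.0002
```

carry_out(
  steps=[
    [0, [0.017, 0, -0.1], [0, 0, 0]],
    [0, [0.035, 0, -0.2], [0, 0, 0]],
    [0, [0.052, 0, -0.3], [0, 0, 0]],
    [0, [0.07, 0, -0.4], [0, 0, 0]],
  ],
)

```text
time_s: 17.5
position: [0.6176, -0.0461, 0.0245]
ee_rot: [0.471, 0.521, 0.561, -0.437]
wrist_force: [0.2, -2.1, -1.4]
finger_gap: -0.0002
```

carry_out(
  steps=[
    [0, [0.017, 0, -0.1], [0, 0, 0]],
    [0, [0.035, 0, -0.2], [0, 0, 0]],
    [0, [0.052, 0, -0.3], [0, 0, 0]],
    [0, [0.07, 0, -0.4], [0, 0, 0]],
  ],
)

```text
time_s: 18.0
position: [0.6172, -0.0421, 0.0245]
ee_rot: [0.471, 0.521, 0.562, -0.437]
wrist_force: [-0.7, -1.7, -1.3]
finger_gap: 0.0
```

carry_out(
  steps=[
    [0, [0.017, 0, -0.1], [0, 0, 0]],
    [0, [0.035, 0, -0.2], [0, 0, 0]],
    [0, [0.052, 0, -0.3], [0, 0, 0]],
    [0, [0.07, 0, -0.4], [0, 0, 0]],
  ],
)

```text
time_s: 18.5
position: [0.6171, -0.0386, 0.0245]
ee_rot: [0.472, 0.521, 0.561, -0.437]
wrist_force: [0.7, -6.0, -2.1]
finger_gap: -0.0001
```

```bash
python3 -c "
from h import *
inst()
im=grab_frame('side');save(im,'side8.png');save(cv2.resize(im[110:250,150:290],None,fx=4,fy=4),'s8c.png')"
```

```text
stand mm [-57.2   1.3  18.5] s -54.2 h 22.3 F [-6.  -0.2 -2.1]
tool dirs: fwd [ 0.172  0.001 -0.985] slope [-0.002  0.001 -1.   ] left [-0.    -1.    -0.001] up [-0.985  0.    -0.172]
```

View pics/s8c.png

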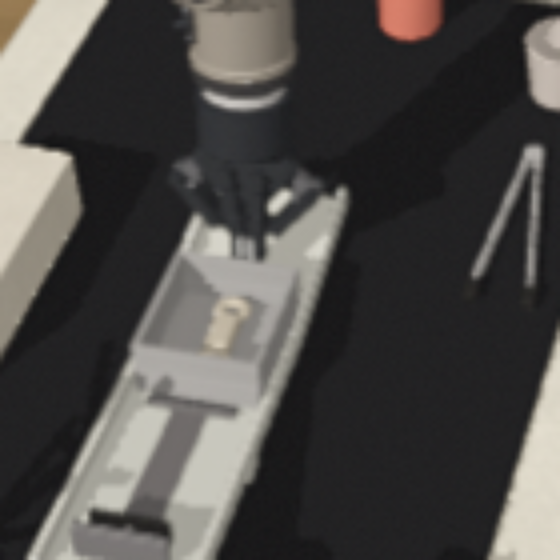

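Force rose to 6 N as the front met the wedge. I continue at 0.5 mm/row.

carry_out(
  steps=[
    [0, [0.01, 0, -0.05], [0, 0, 0]],
    [0, [0.017, 0, -0.1], [0, 0, 0]],
    [0, [0.026, 0, -0.15], [0, 0, 0]],
  ],
)

```text
time_s: 18.92
position: [0.6168, -0.0367, 0.0245]
ee_rot: [0.471, 0.521, 0.561, -0.437]
wrist_force: [0.6, -5.0, -3.3]
finger_gap: -0.0
```

carry_out(
  steps=[
    [0, [0.01, 0, -0.05], [0, 0, 0]],
    [0, [0.017, 0, -0.1], [0, 0, 0]],
    [0, [0.026, 0, -0.15], [0, 0, 0]],
  ],
)

```text
time_s: 19.3
position: [0.6167, -0.035, 0.0245]
ee_rot: [0.471, 0.521, 0.562, -0.437]
wrist_force: [0.4, -4.5, -2.5]
finger_gap: -0.0001
```

carry_out(
  steps=[
    [0, [0.01, 0, -0.05], [0, 0, 0]],
    [0, [0.017, 0, -0.1], [0, 0, 0]],
    [0, [0.026, 0, -0.15], [0, 0, 0]],
    [0, [0.035, 0, -0.2], [0, 0, 0]],
  ],
)

```text
time_s: 19.8
position: [0.6165, -0.033, 0.0245]
ee_rot: [0.471, 0.521, 0.562, -0.437]
wrist_force: [0.0, -4.6, -3.8]
finger_gap: -0.0
```

carry_out(
  steps=[
    [0, [0.017, 0, -0.1], [0, 0, 0]],
    [0, [0.035, 0, -0.2], [0, 0, 0]],
    [0, [0.052, 0, -0.3], [0, 0, 0]],
    [0, [0.07, 0, -0.4], [0, 0, 0]],
  ],
)

```text
time_s: 20.3
position: [0.6163, -0.0291, 0.0245]
ee_rot: [0.472, 0.521, 0.561, -0.437]
wrist_force: [-0.2, -7.8, -3.0]
finger_gap: 0.0001
```

carry_out(
  steps=[
    [0, [0.017, 0, -0.1], [0, 0, 0]],
    [0, [0.035, 0, -0.2], [0, 0, 0]],
    [0, [0.052, 0, -0.3], [0, 0, 0]],
    [0, [0.07, 0, -0.4], [0, 0, 0]],
  ],
)

```text
time_s: 20.8
position: [0.616, -0.0247, 0.0247]
ee_rot: [0.472, 0.521, 0.562, -0.437]
wrist_force: [0.1, -2.4, -2.5]
finger_gap: -0.0002
```

carry_out(
  steps=[
    [0, [0.017, 0, -0.1], [0, 0, 0]],
    [0, [0.035, 0, -0.2], [0, 0, 0]],
    [0, [0.052, 0, -0.3], [0, 0, 0]],
    [0, [0.07, 0, -0.4], [0, 0, 0]],
  ],
)

```text
time_s: 21.3
position: [0.6157, -0.0209, 0.0247]
ee_rot: [0.472, 0.521, 0.561, -0.437]
wrist_force: [-0.1, -2.6, 0.1]
finger_gap: 0.0001
```

carry_out(
  steps=[
    [0, [0.017, 0, -0.1], [0, 0, 0]],
    [0, [0.035, 0, -0.2], [0, 0, 0]],
    [0, [0.052, 0, -0.3], [0, 0, 0]],
    [0, [0.07, 0, -0.4], [0, 0, 0]],
  ],
)

```text
time_s: 21.8
position: [0.6154, -0.0168, 0.0246]
ee_rot: [0.471, 0.521, 0.561, -0.437]
wrist_force: [0.9, -2.6, -0.4]
finger_gap: -0.0003
```

```bash
python3 -c "
from h import *
inst()
im=grab_frame('side');save(im,'side9.png');save(cv2.resize(im[110:250,150:290],None,fx=4,fy=4),'s9c.png')"
```

```text
stand mm [-35.3   1.4  18.6] s -32.6 h 18.5 F [-2.7 -0.7 -0.4]
tool dirs: fwd [ 0.173  0.001 -0.985] slope [-0.001  0.001 -1.   ] left [ 0.    -1.    -0.001] up [-0.985  0.    -0.173]
```

View pics/s9c.png

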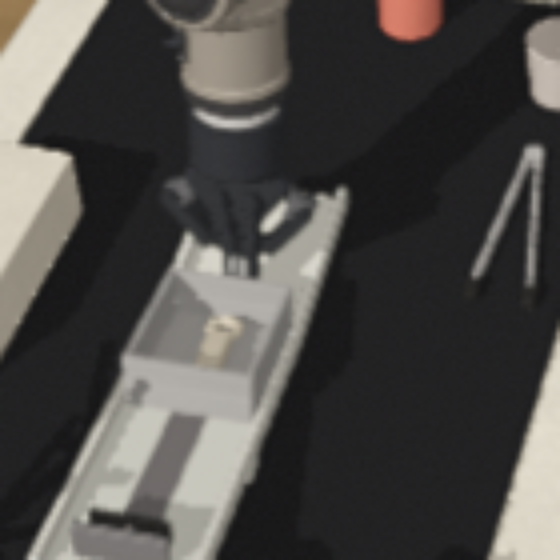

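The front is over the lip (crop (190,400)), with a peak reading of about 8 N. I continue along the apron and then along the slope.

carry_out(
  steps=[
    [0, [0.026, 0, -0.15], [0, 0, 0]],
    [0, [0.06, 0, -0.35], [0, 0, 0]],
    [0, [0.096, 0, -0.55], [0, 0, 0]],
    [0, [0.13, 0, -0.75], [0, 0, 0]],
    [0, [0.165, 0, -0.95], [0, 0, 0]],
    [0, [0.2, 0, -1.15], [0, 0, 0]],
    [0, [0.235, 0, -1.35], [0, 0, 0]],
    [0, [0.27, 0, -1.55], [0, 0, 0]],
  ],
)

```text
time_s: 22.85
position: [0.6141, -0.001, 0.0245]
ee_rot: [0.471, 0.521, 0.562, -0.437]
wrist_force: [0.5, -3.5, -1.4]
finger_gap: -0.0
```

carry_out(
  steps=[
    [0, [0.035, 0, -0.2], [0, 0, 0]],
    [0, [0.07, 0, -0.4], [0, 0, 0]],
    [0, [0.105, 0, -0.6], [0, 0, 0]],
    [0, [0.14, 0, -0.8], [0, 0, 0]],
    [0, [0.175, 0, -1.0], [0, 0, 0]],
    [0, [0.21, 0, -1.2], [0, 0, 0]],
    [0, [0.245, 0, -1.4], [0, 0, 0]],
    [0, [0.28, 0, -1.6], [0, 0, 0]],
  ],
)

```text
time_s: 23.85
position: [0.613, 0.0151, 0.0247]
ee_rot: [0.472, 0.521, 0.561, -0.437]
wrist_force: [1.2, -5.1, 1.9]
finger_gap: -0.0003
```

```bash
python3 -c "
from h import *
inst()
im=grab_frame('side');save(im,'side10.png');save(cv2.resize(im[110:250,150:290],None,fx=4,fy=4),'s10c.png')"
```

```text
stand mm [-3.3  1.4 18.7] s -1.0 h 13.0 F [-5.2 -0.9  1.9]
tool dirs: fwd [ 0.173  0.001 -0.985] slope [-0.001  0.001 -1.   ] left [-0.    -1.    -0.001] up [-0.985  0.    -0.173]
```

View pics/s10c.png

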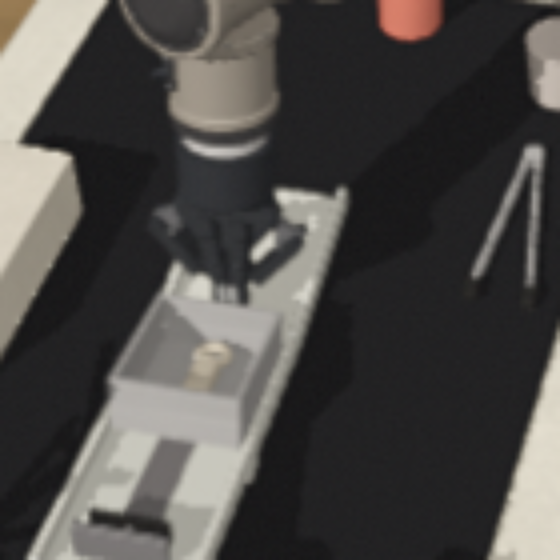

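carry_out(
  steps=[
    [0, [0, 0, -0.15], [0, 0, 0]],
    [0, [0, 0, -0.3], [0, 0, 0]],
    [0, [0, 0, -0.45], [0, 0, 0]],
    [0, [0, 0, -0.6], [0, 0, 0]],
    [0, [0, 0, -0.75], [0, 0, 0]],
    [0, [0, 0, -0.9], [0, 0, 0]],
    [0, [0, 0, -1.05], [0, 0, 0]],
    [0, [0, 0, -1.2], [0, 0, 0]],
  ],
)

```text
time_s: 24.9
position: [0.612, 0.0269, 0.0266]
ee_rot: [0.471, 0.521, 0.562, -0.437]
wrist_force: [0.9, -5.7, 1.3]
finger_gap: -0.0003
```

carry_out(
  steps=[
    [0, [0, 0, -0.15], [0, 0, 0]],
    [0, [0, 0, -0.3], [0, 0, 0]],
    [0, [0, 0, -0.45], [0, 0, 0]],
    [0, [0, 0, -0.6], [0, 0, 0]],
    [0, [0, 0, -0.75], [0, 0, 0]],
    [0, [0, 0, -0.9], [0, 0, 0]],
    [0, [0, 0, -1.05], [0, 0, 0]],
    [0, [0, 0, -1.2], [0, 0, 0]],
  ],
)

```text
time_s: 25.9
position: [0.6111, 0.0387, 0.0287]
ee_rot: [0.471, 0.521, 0.562, -0.437]
wrist_force: [1.0, -5.6, -0.3]
finger_gap: -0.0001
```

carry_out(
  steps=[
    [0, [0, 0, -0.15], [0, 0, 0]],
    [0, [0, 0, -0.3], [0, 0, 0]],
    [0, [0, 0, -0.45], [0, 0, 0]],
    [0, [0, 0, -0.6], [0, 0, 0]],
    [0, [0, 0, -0.75], [0, 0, 0]],
    [0, [0, 0, -0.9], [0, 0, 0]],
    [0, [0, 0, -1.05], [0, 0, 0]],
    [0, [0, 0, -1.2], [0, 0, 0]],
  ],
)

```text
time_s: 26.9
position: [0.6105, 0.0502, 0.0311]
ee_rot: [0.472, 0.521, 0.561, -0.437]
wrist_force: [0.0, -5.8, 1.3]
finger_gap: -0.0
```

```bash
python3 -c "
from h import *
inst()
im=grab_frame('side');save(im,'side11.png');save(cv2.resize(im[110:250,150:290],None,fx=4,fy=4),'s11c.png')"
```

```text
stand mm [31.9  1.2 25.1] s 34.7 h 13.2 F [-5.8  0.4  1.3]
tool dirs: fwd [ 0.173  0.001 -0.985] slope [-0.001  0.001 -1.   ] left [-0.    -1.    -0.001] up [-0.985  0.001 -0.173]
```

View pics/s11c.png

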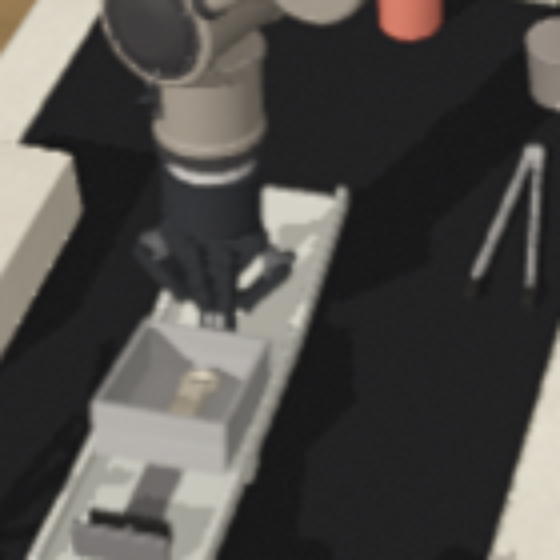

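carry_out(
  steps=[
    [0, [0, 0, -0.15], [0, 0, 0]],
    [0, [0, 0, -0.3], [0, 0, 0]],
    [0, [0, 0, -0.45], [0, 0, 0]],
    [0, [0, 0, -0.6], [0, 0, 0]],
    [0, [0, 0, -0.75], [0, 0, 0]],
    [0, [0, 0, -0.9], [0, 0, 0]],
    [0, [0, 0, -1.05], [0, 0, 0]],
    [0, [0, 0, -1.2], [0, 0, 0]],
  ],
)

```text
time_s: 27.95
position: [0.6094, 0.0623, 0.0329]
ee_rot: [0.471, 0.521, 0.561, -0.437]
wrist_force: [0.6, -1.9, -1.4]
finger_gap: 0.0003
```

carry_out(
  steps=[
    [0, [0, 0, -0.15], [0, 0, 0]],
    [0, [0, 0, -0.3], [0, 0, 0]],
    [0, [0, 0, -0.45], [0, 0, 0]],
    [0, [0, 0, -0.6], [0, 0, 0]],
    [0, [0, 0, -0.75], [0, 0, 0]],
    [0, [0, 0, -0.9], [0, 0, 0]],
    [0, [0, 0, -1.05], [0, 0, 0]],
  ],
)

```text
time_s: 28.82
position: [0.6086, 0.0726, 0.0347]
ee_rot: [0.471, 0.521, 0.562, -0.437]
wrist_force: [0.0, -3.2, -1.8]
finger_gap: 0.0002
```

```bash
python3 -c "
from h import *
inst()
im=grab_frame('side');save(im,'side12.png');save(cv2.resize(im[110:250,150:290],None,fx=4,fy=4),'s12c.png')"
```

```text
stand mm [54.4  1.5 28.7] s 57.5 h 12.9 F [-3.2  0.2 -1.8]
tool dirs: fwd [ 0.173  0.001 -0.985] slope [-0.001  0.001 -1.   ] left [ 0.    -1.    -0.001] up [-0.985 -0.    -0.173]
```

View pics/s12c.png

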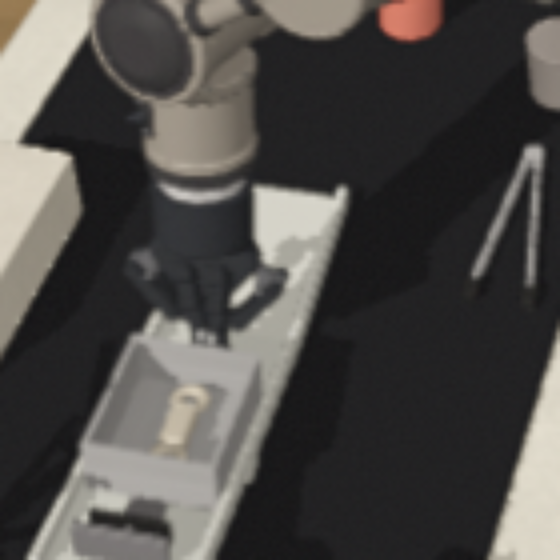

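The caddy has tipped nose-down over the lip. The force fell to about 3 N, and the tray is seen pitched at crop (170,430). From the peak event I predict the drop at TCP s ≈ 89.5 mm, now 57.5, so I approach and then inch forward.

carry_out(
  steps=[
    [0, [0, 0, -0.15], [0, 0, 0]],
    [0, [0, 0, -0.3], [0, 0, 0]],
    [0, [0, 0, -0.45], [0, 0, 0]],
    [0, [0, 0, -0.6], [0, 0, 0]],
    [0, [0, 0, -0.75], [0, 0, 0]],
    [0, [0, 0, -0.9], [0, 0, 0]],
    [0, [0, 0, -1.05], [0, 0, 0]],
    [0, [0, 0, -1.2], [0, 0, 0]],
  ],
)

```text
time_s: 29.88
position: [0.6077, 0.0844, 0.0368]
ee_rot: [0.471, 0.521, 0.561, -0.437]
wrist_force: [0.6, -2.9, -1.4]
finger_gap: 0.0002
```

carry_out(
  steps=[
    [0, [0, 0, -0.13], [0, 0, 0]],
    [0, [0, 0, -0.25], [0, 0, 0]],
    [0, [0, 0, -0.35], [0, 0, 0]],
    [0, [0, 0, -0.45], [0, 0, 0]],
    [0, [0, 0, -0.55], [0, 0, 0]],
    [0, [0, 0, -0.65], [0, 0, 0]],
    [0, [0, 0, -0.75], [0, 0, 0]],
    [0, [0, 0, -0.85], [0, 0, 0]],
    [0, [0, 0, -0.95], [0, 0, 0]],
    [0, [0, 0, -1.0], [0, 0, 0]],
  ],
)

```text
time_s: 31.12
position: [0.607, 0.0942, 0.0386]
ee_rot: [0.471, 0.521, 0.561, -0.437]
wrist_force: [-0.0, -2.5, -2.0]
finger_gap: -0.0002
```

```bash
python3 -c "
from h import *
inst()
im=grab_frame('side');save(im,'side13.png');save(cv2.resize(im[165:265,140:260],None,fx=6,fy=6),'s13c.png')"
```

```text
stand mm [76.   1.5 32.6] s 79.5 h 13.0 F [-2.5  0.2 -2. ]
tool dirs: fwd [ 0.173  0.001 -0.985] slope [-0.001  0.001 -1.   ] left [ 0.    -1.    -0.001] up [-0.985  0.    -0.173]
```

View pics/s13c.png

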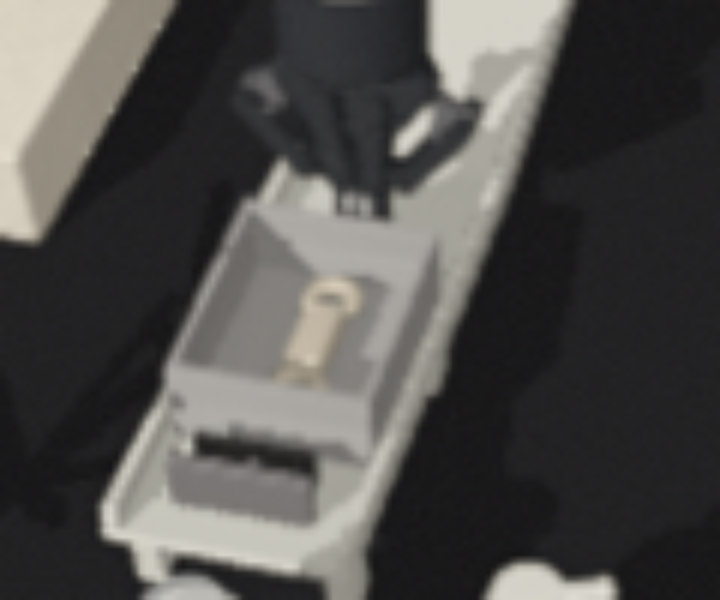

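The tray front is still about 10 mm short of the bumper (crop (255,445)). I inch on.

carry_out(
  steps=[
    [0, [0, 0, -0.08], [0, 0, 0]],
    [0, [0, 0, -0.16], [0, 0, 0]],
    [0, [0, 0, -0.24], [0, 0, 0]],
    [0, [0, 0, -0.32], [0, 0, 0]],
    [0, [0, 0, -0.4], [0, 0, 0]],
    [0, [0, 0, -0.45], [0, 0, 0]],
  ],
)

```text
time_s: 31.92
position: [0.6066, 0.0986, 0.0393]
ee_rot: [0.471, 0.521, 0.562, -0.437]
wrist_force: [0.1, -2.6, -0.9]
finger_gap: 0.0001
```

carry_out(
  steps=[
    [0, [0, 0, -0.05], [0, 0, 0]],
    [0, [0, 0, -0.1], [0, 0, 0]],
    [0, [0, 0, -0.15], [0, 0, 0]],
  ],
)

```text
time_s: 32.3
position: [0.6065, 0.1, 0.0396]
ee_rot: [0.471, 0.521, 0.561, -0.437]
wrist_force: [-0.1, -3.3, -1.6]
finger_gap: 0.0001
```

```bash
python3 -c "
from h import *
inst()
im=grab_frame('side');save(im,'side14.png');save(cv2.resize(im[165:265,140:260],None,fx=6,fy=6),'s14c.png')"
```

```text
stand mm [81.8  1.5 33.6] s 85.4 h 12.9 F [-3.3  0.4 -1.6]
tool dirs: fwd [ 0.173  0.001 -0.985] slope [-0.001  0.001 -1.   ] left [ 0.    -1.    -0.001] up [-0.985  0.    -0.173]
```

View pics/s14c.png

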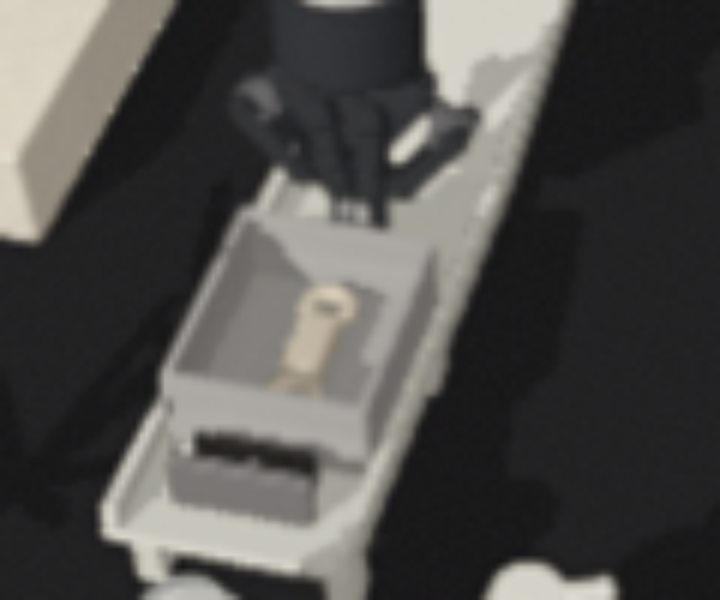

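carry_out(
  steps=[
    [0, [0, 0, -0.05], [0, 0, 0]],
    [0, [0, 0, -0.1], [0, 0, 0]],
    [0, [0, 0, -0.1], [0, 0, 0]],
  ],
)

```text
time_s: 32.72
position: [0.6064, 0.1011, 0.0398]
ee_rot: [0.471, 0.521, 0.562, -0.437]
wrist_force: [0.7, -2.1, -1.9]
finger_gap: 0.0003
```

carry_out(
  steps=[
    [0, [0, 0, -0.05], [0, 0, 0]],
    [0, [0, 0, -0.1], [0, 0, 0]],
  ],
)

```text
time_s: 32.98
position: [0.6064, 0.102, 0.0399]
ee_rot: [0.471, 0.521, 0.561, -0.437]
wrist_force: [-0.4, -2.7, -0.7]
finger_gap: 0.0001
```

```bash
python3 -c "
from h import *
inst()
im=grab_frame('side');save(im,'side15.png');save(cv2.resize(im[165:265,140:260],None,fx=6,fy=6),'s15c.png')"
```

```text
stand mm [83.8  1.5 33.9] s 87.4 h 12.9 F [-2.7  0.6 -0.7]
tool dirs: fwd [ 0.173  0.001 -0.985] slope [-0.001  0.001 -1.   ] left [ 0.    -1.    -0.001] up [-0.985 -0.    -0.173]
```

View pics/s15c.png

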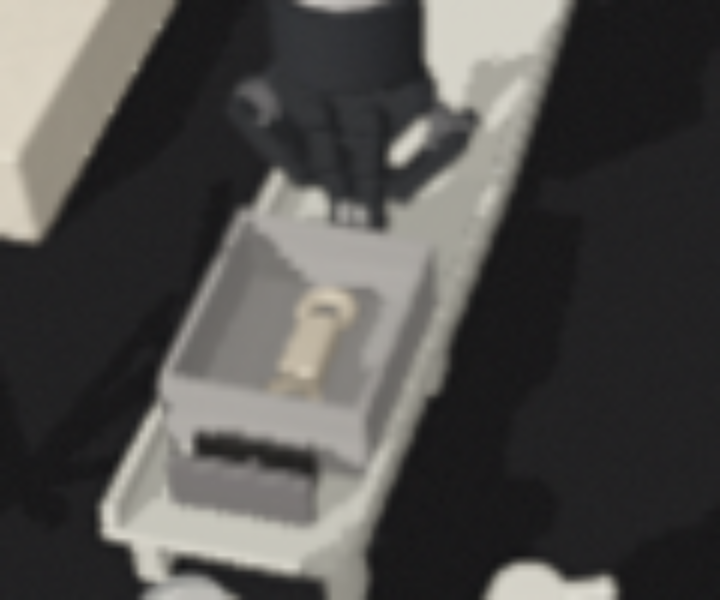

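carry_out(
  steps=[
    [0, [0, 0, -0.05], [0, 0, 0]],
    [0, [0, 0, -0.1], [0, 0, 0]],
  ],
)

```text
time_s: 33.28
position: [0.6063, 0.103, 0.0401]
ee_rot: [0.471, 0.521, 0.561, -0.437]
wrist_force: [0.7, -2.1, -0.7]
finger_gap: 0.0004
```

```bash
cat > look.py <<'E'
import sys
from h import *
n=sys.argv[1];inst()
im=grab_frame('side');save(im,'side%s.png'%n)
pv=cv2.imread('pics/side%d.png'%(int(n)-1))[:,:,::-1]
c=lambda i:cv2.resize(i[180:255,160:225],None,fx=6,fy=6,interpolation=cv2.INTER_CUBIC)
save(np.hstack([c(pv),c(im)]),'cmp%s.png'%n)
E
python3 look.py 16
```

```text
stand mm [84.8  1.5 34.1] s 88.4 h 12.9 F [-2.2 -0.5 -0.7]
tool dirs: fwd [ 0.173  0.001 -0.985] slope [-0.001  0.001 -1.   ] left [ 0.    -1.    -0.001] up [-0.985  0.    -0.173]
```

View pics/cmp16.png

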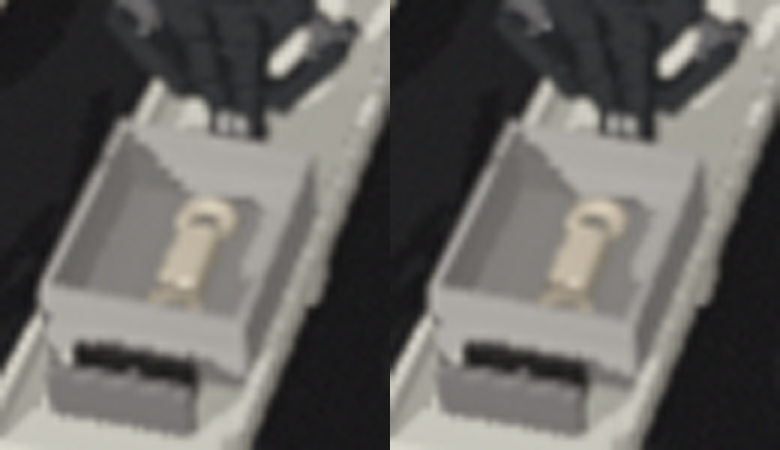

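Still propped. One more millimetre.

carry_out(
  steps=[
    [0, [0, 0, -0.05], [0, 0, 0]],
    [0, [0, 0, -0.1], [0, 0, 0]],
  ],
)

```text
time_s: 33.58
position: [0.6062, 0.104, 0.0403]
ee_rot: [0.471, 0.521, 0.561, -0.437]
wrist_force: [-0.7, -2.1, -2.4]
finger_gap: -0.0001
```

```bash
python3 look.py 17
```

```text
stand mm [85.8  1.5 34.3] s 89.4 h 12.9 F [-2.   0.9 -2.4]
tool dirs: fwd [ 0.173  0.001 -0.985] slope [-0.001  0.001 -1.   ] left [ 0.    -1.    -0.001] up [-0.985  0.    -0.173]
```

View pics/cmp17.png

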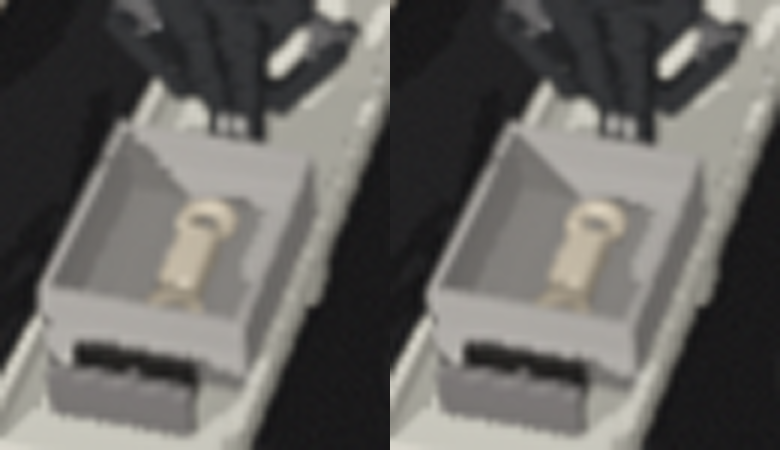

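carry_out(
  steps=[
    [0, [0, 0, -0.05], [0, 0, 0]],
    [0, [0, 0, -0.1], [0, 0, 0]],
  ],
)

```text
time_s: 33.88
position: [0.6062, 0.1049, 0.0404]
ee_rot: [0.471, 0.521, 0.561, -0.437]
wrist_force: [0.0, -3.8, -2.5]
finger_gap: 0.0001
```

```bash
python3 look.py 18
```

```text
stand mm [86.8  1.5 34.4] s 90.4 h 12.9 F [-3.8  0.2 -2.5]
tool dirs: fwd [ 0.173  0.001 -0.985] slope [-0.001  0.001 -1.   ] left [ 0.    -1.    -0.001] up [-0.985 -0.    -0.173]
```

View pics/cmp18.png

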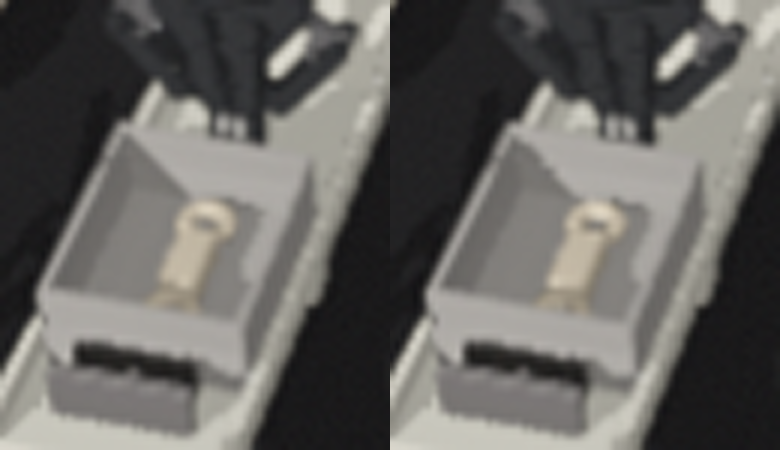

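```bash
cat > ov.py <<'E'
import sys
from h import *
n=sys.argv[1]; sb=float(sys.argv[2])
im=cv2.imread('pics/side%s.png'%n)
f=6;big=cv2.resize(im[170:260,150:240],None,fx=f,fy=f,interpolation=cv2.INTER_CUBIC)
def box(prop,col,out):
    # caddy frame: back bottom at slope s=sb, h=prop; nose-down angle asin(prop/134)
    a=np.arcsin(prop/134)
    def P(u,y,w): return ramp(sb+u*np.cos(a)+w*np.sin(a),y,prop-u*np.sin(a)+w*np.cos(a))
    pts=[P(14,-50,45),P(134,-50,45),P(134,50,45),P(14,50,45)]
    q=[proj('side',p) for p in pts]
    q=np.array([[(c-150+.5)*f,(r-170+.5)*f] for r,c in q]).astype(int)
    cv2.polylines(out,[q],True,col,1)
A=big.copy();B=big.copy()
box(0,(0,0,255),A);box(7,(0,255,0),B)
cv2.imwrite('pics/ov%s.png'%n,cv2.resize(np.hstack([A,B]),(800,400)))
E
python3 ov.py 18 100
```

```text
(no output)
```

View pics/ov18.png

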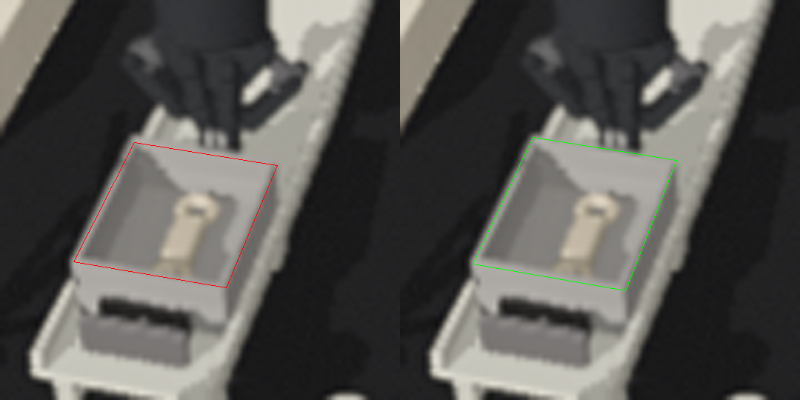

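The propped outline (green, right) fits and the seated one (red) does not, so the drop is still to come.

carry_out(
  steps=[
    [0, [0, 0, -0.05], [0, 0, 0]],
    [0, [0, 0, -0.1], [0, 0, 0]],
  ],
)

```text
time_s: 34.17
position: [0.6061, 0.1059, 0.0406]
ee_rot: [0.472, 0.521, 0.561, -0.437]
wrist_force: [0.1, -2.5, -2.8]
finger_gap: -0.0001
```

```bash
python3 look.py 19
cat > ph.py <<'E'
import sys
from h import *
a,b=[cv2.cvtColor(cv2.imread('pics/side%s.png'%n),cv2.COLOR_BGR2GRAY).astype(np.float32) for n in sys.argv[1:3]]
for nm,(r0,r1,c0,c1) in dict(rear=(190,214,166,216),front=(222,240,164,204),gripper=(150,190,170,225)).items():
    w=cv2.createHanningWindow((c1-c0,r1-r0),cv2.CV_32F)
    (dx,dy),_=cv2.phaseCorrelate(a[r0:r1,c0:c1],b[r0:r1,c0:c1],w);print(nm,"drow %.2f dcol %.2f"%(dy,dx))
E
for i in 15 16 17 18; do python3 ph.py $i $((i+1)); done
```

```text
stand mm [87.8  1.5 34.6] s 91.4 h 13.0 F [-2.5  0.1 -2.8]
tool dirs: fwd [ 0.173  0.001 -0.985] slope [-0.001  0.001 -1.   ] left [ 0.    -1.    -0.001] up [-0.985  0.    -0.173]
rear drow 0.22 dcol 0.06
front drow -0.12 dcol -0.32
gripper drow 0.32 dcol -0.14
rear drow 0.04 dcol -0.21
front drow 0.02 dcol -0.20
gripper drow 0.34 dcol -0.06
rear drow 0.19 dcol -0.25
front drow 0.24 dcol -0.09
gripper drow 0.22 dcol 0.03
rear drow 0.21 dcol -0.12
front drow -0.23 dcol -0.22
gripper drow 0.13 dcol -0.13
```

carry_out(
  steps=[
    [0, [0, 0, -0.05], [0, 0, 0]],
    [0, [0, 0, -0.1], [0, 0, 0]],
  ],
)

```text
time_s: 34.48
position: [0.606, 0.1069, 0.0408]
ee_rot: [0.471, 0.521, 0.562, -0.437]
wrist_force: [-0.2, -3.3, -1.5]
finger_gap: -0.0001
```

```bash
python3 look.py 20;python3 ph.py 19 20;python3 ov.py 20 102
```

```text
stand mm [88.8  1.5 34.8] s 92.4 h 12.9 F [-3.2  0.4 -1.5]
tool dirs: fwd [ 0.173  0.001 -0.985] slope [-0.001  0.001 -1.   ] left [ 0.    -1.    -0.001] up [-0.985  0.    -0.173]
rear drow 0.16 dcol -0.06
front drow -0.10 dcol -0.24
gripper drow 0.26 dcol -0.14
```

View pics/ov20.png

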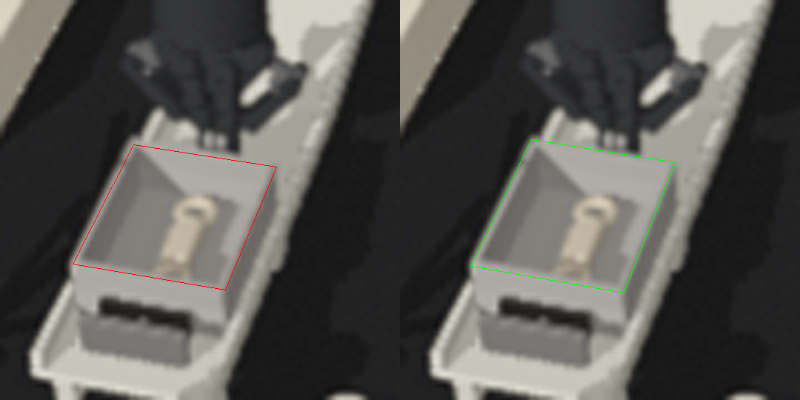

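carry_out(
  steps=[
    [0, [0, 0, -0.05], [0, 0, 0]],
    [0, [0, 0, -0.1], [0, 0, 0]],
  ],
)

```text
time_s: 34.78
position: [0.6059, 0.1079, 0.0409]
ee_rot: [0.471, 0.521, 0.562, -0.437]
wrist_force: [-0.5, -2.0, -1.6]
finger_gap: 0.0001
```

```bash
python3 look.py 21;python3 ph.py 20 21;python3 ov.py 21 103
```

```text
stand mm [89.8  1.5 34.9] s 93.4 h 12.9 F [-1.9  0.7 -1.6]
tool dirs: fwd [ 0.173  0.001 -0.985] slope [-0.001  0.001 -1.   ] left [ 0.    -1.    -0.001] up [-0.985 -0.    -0.173]
rear drow 0.16 dcol -0.12
front drow 0.17 dcol 0.14
gripper drow 0.37 dcol 0.17
```

View pics/cmp21.png

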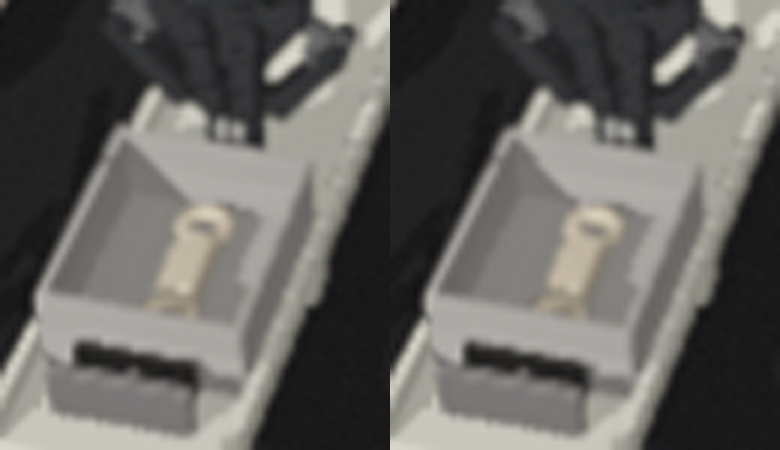

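carry_out(
  steps=[
    [0, [0, 0, -0.05], [0, 0, 0]],
    [0, [0, 0, -0.1], [0, 0, 0]],
  ],
)

```text
time_s: 35.08
position: [0.6059, 0.1089, 0.0411]
ee_rot: [0.471, 0.521, 0.561, -0.437]
wrist_force: [0.2, -3.9, -2.1]
finger_gap: -0.0002
```

```bash
python3 look.py 22;python3 ph.py 21 22;python3 ov.py 22 104
```

```text
stand mm [90.7  1.5 35.1] s 94.4 h 12.9 F [-3.9  0.1 -2.1]
tool dirs: fwd [ 0.173  0.001 -0.985] slope [-0.001  0.001 -1.   ] left [ 0.    -1.    -0.001] up [-0.985  0.    -0.173]
rear drow 0.69 dcol -0.08
front drow -0.02 dcol 0.11
gripper drow 0.23 dcol -0.01
```

View pics/cmp22.png

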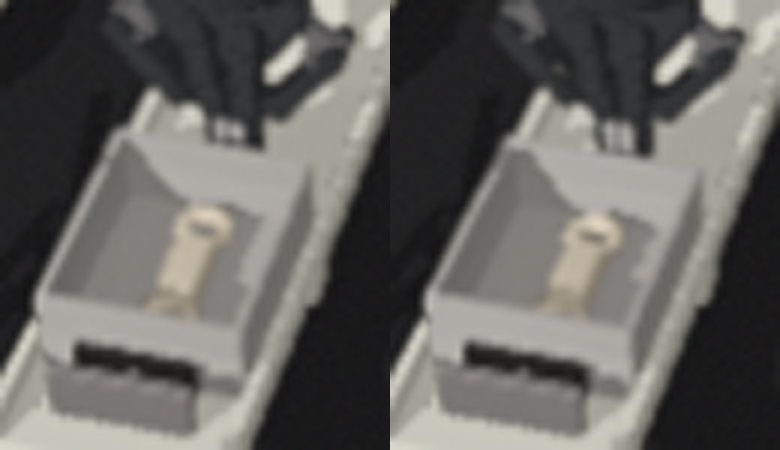

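The rear of the tray dropped: its back edge went from crop row ~130 to ~142, while the gripper barely moved. I check the seated outline.

View pics/ov22.png

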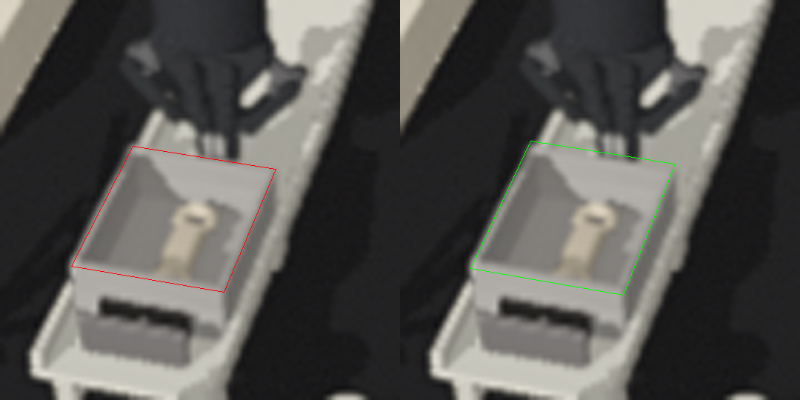

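The seated outline (red) now fits. I back off gently and see whether it stays.

carry_out(
  steps=[
    [0, [0, 0, 0.05], [0, 0, 0]],
    [0, [0, 0, 0.1], [0, 0, 0]],
    [0, [0, 0, 0.2], [0, 0, 0]],
    [0, [0, 0, 0.3], [0, 0, 0]],
    [0, [0, 0, 0.4], [0, 0, 0]],
    [0, [0, 0, 0.5], [0, 0, 0]],
  ],
)

```text
time_s: 35.88
position: [0.6062, 0.1039, 0.0402]
ee_rot: [0.471, 0.521, 0.561, -0.437]
wrist_force: [0.4, 0.5, -0.6]
finger_gap: 0.0003
```

```bash
python3 look.py 23;python3 ph.py 22 23;python3 ov.py 23 104
```

```text
stand mm [85.7  1.5 34.2] s 89.3 h 12.9 F [ 0.4 -0.4 -0.6]
tool dirs: fwd [ 0.173  0.001 -0.985] slope [-0.001  0.001 -1.   ] left [ 0.    -1.    -0.001] up [-0.985  0.    -0.173]
rear drow -0.53 dcol 0.50
front drow -0.02 dcol 0.01
gripper drow -0.93 dcol 0.44
```

View pics/ov23.png

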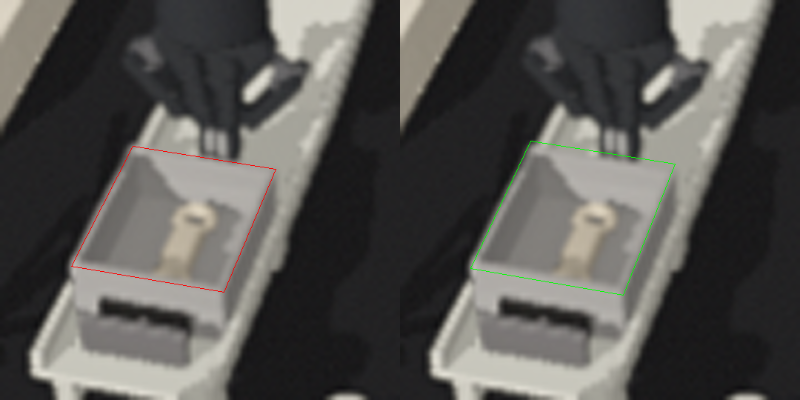

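It holds with zero contact force. I withdraw along the slope, then up and clear, and check from both views.

carry_out(
  steps=[
    [0, [0, 0, 0.6], [0, 0, 0]],
    [0, [0, 0, 2], [0, 0, 0]],
    [0, [0, 0, 4], [0, 0, 0]],
    [0, [-4, 0, 4.5], [0, 0, 0]],
    [0, [-10, 0, 5], [0, 0, 0]],
    [0, [-14, 0, 6], [0, 0, 0]],
    [0, [-16, 0, 12], [0, 0, 0]],
    [0, [-16, 0, 18], [0, 0, 0]],
    [0, [-16, 0, 24], [0, 0, 0]],
    [0, [-16, 0, 26], [0, 0, 0]],
    [0, [-16, 0, 26], [0, 0, 0]],
  ],
)

```text
time_s: 37.3
position: [0.627, -0.1809, 0.152]
ee_rot: [0.47, 0.522, 0.561, -0.438]
wrist_force: [-0.3, 1.1, 0.3]
finger_gap: 0.0001
```

```bash
python3 look.py 24; python3 ov.py 24 104; python3 -c "
from h import *
im=grab_frame('top');save(im,'top24.png')
print(pose()[0],get_state()['time_s'])
f=4.2;t=cv2.resize(im[95:215,115:305],None,fx=f,fy=f,interpolation=cv2.INTER_CUBIC)
for u,c in((104,(255,0,0)),):
    P=[ramp(u+14,-50,45),ramp(u+134,-50,45),ramp(u+134,50,45),ramp(u+14,50,45)]
    q=np.array([[(b-115+.5)*f,(a-95+.5)*f] for a,b in(proj('top',p) for p in P)]).astype(int)
    cv2.polylines(t,[q],True,c,1)
save(t,'t24c.png')"
```

```text
stand mm [-199.8    2.   146. ] s -172.4 h 172.6 F [1.1 0.2 0.3]
tool dirs: fwd [ 0.174 -0.002 -0.985] slope [ 0.    -0.002 -1.   ] left [ 0.001 -1.     0.002] up [-0.985 -0.001 -0.174]
[ 0.62747505 -0.1780616   0.15298079] 37.4
```

View pics/ov24.png

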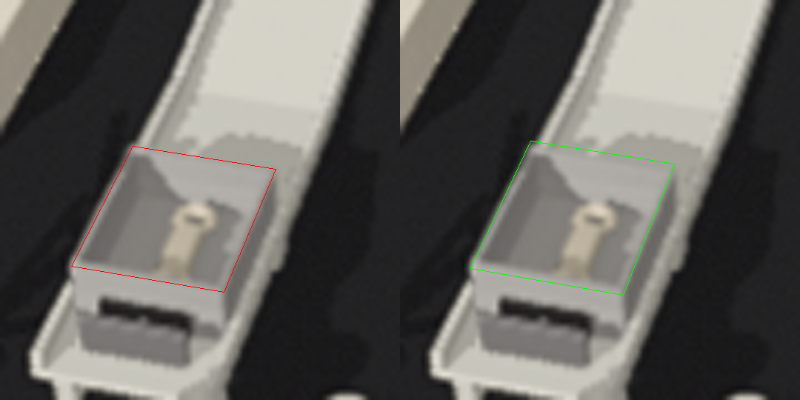

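View pics/t24c.png

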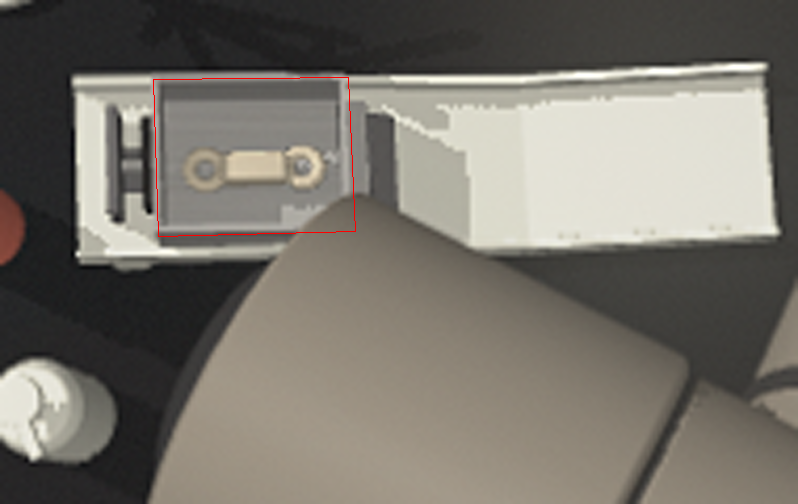

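View pics/side24.png

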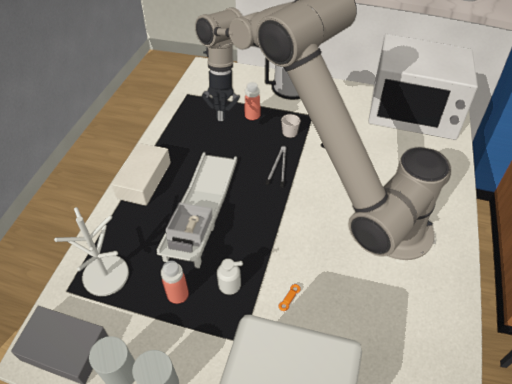

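Both views agree. The caddy lies flat, with its ledge just above the lip (top crop col 350–365, lip strip at 365–395) and the bumper free at its front (col 145). The teether is inside, the other things look undisturbed and the gripper is well clear.

```bash
python3 -c "
from plant import *
s=get_state();print(s['time_s'],s['joint_velocities'],s['wrist_force']);print(finish_job())"
```

```text
37.4 [ 2.49811863e-02 -1.12486684e-02  3.42013218e-03 -6.87343753e-04
 -2.07491961e-03 -6.33427106e-05] [0.40778582 0.46861335 0.02757223]
the job is handed in; nothing more can be done
None
```

I put the off-white teether in the caddy while it still stood at the foot of the stand. Then I pushed the caddy up the ramp by its back ledge with shut fingers until its back dropped behind the lip, backed off and handed the job in at 37.4 s.

- **Push force:** It read about 2–6 N on the way, with a highest reading of about 8 N at the wedge, against the 15 N limit. I only saw the force at the end of each move, so a brief peak in between could have gone unseen.
- **Drop:** The side camera showed the tray's back edge fall about 2 pixels within a 1 mm step. That step ended at 94.4 mm up the slope, while I had predicted 89.5 mm. I stopped there and never saw the force climb as it would against the bumper.
- **Last check:** After I let go, both views fit the caddy lying flat just above the lip, with the teether inside. The contact force was zero. The bystanders I could see in the last pictures stood where they were, and the gripper was well clear. The arm still had a slight residual motion (0.025 rad/s at most) when I handed in.

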